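# Sterilise the bath brushes and put the bath things away

### The arm

A 6-joint arm with a two-finger parallel gripper is mounted at the origin on the work surface. World frame = base frame: x ahead of the robot, y to its left, z up, the work surface at z = 0. Lengths are in m, angles in rad, forces in N, time in s.
With the tool pointing down it reaches from about 0.375 to 0.925 m from the base axis. Payload 5.7 kg.
Tool frame: the origin (TCP) lies midway between the tips of the shut fingers; the grasp point (between the pads) lies 19 mm behind it; z points along the fingers, y is the direction in which the jaws open and shut (so a half turn about z gives the same grasp; the last joint's range is limited). The gripper opens to 85 mm and grips with 20 to 120 N. Pads are 22 mm wide; open, the fingers measure 114 mm over their backs; the gripper's body (76 mm by 85 mm) begins 54 mm behind the grasp point. The pads swing forward as they close: fully open they stand 13 mm farther back than shut.
Start: joints at [1.037, 0.359, 1.51, -0, 1.272, -0.115], TCP at [0.244, 0.548, 0.231] pointing down, gripper open.
Joint ranges: [-2.97, 2.97], [-1.01, 2.36], [0.21, 2.38], [-0.96, 4.11], [0.2, 2.71], [-2.98, 2.98]. Speed limits (rad/s): [2.39, 2.39, 3.14, 3.14, 3.14, 3.14].

### API

Orientations are given as a unit quaternion [x, y, z, w].
In Python, from plant import r gives the robot as it stands.
- The arm moves only by the tool drive_tool, never from a script. Its argument "commands" is a list of rows, each a list of 3 entries, a list of its own where there are three numbers: the shift along the world's x, y, z as a fraction of full scale, then the turn, a rotation vector about the world's x, y, z as a fraction of full scale, then the opening in per cent of the stroke, from 0 (shut) to 100 (fully open). In form: [[[tx, ty, tz], [wx, wy, wz], hand], ...]. A call has 1 to 5 rows; each row is the pose to reach, as a shift and turn from the pose measured when the call began, turning the shorter way round; what a row does not reach only later rows make up. Full scale, the value 1, is 0.1 m for a shift and 2 pi rad for a turn. A row lasts 1/10 s, in which the tool goes at most 50 mm and 8.59 degrees, less where a joint would pass 70% of its speed; a pose out of reach is approached as far as the arm can. A call with a number of a shift or a turn outside -1 to 1 is refused whole. A call with a gripper value outside its range is refused whole. The fingers move at their own pace and stop on an object; the grip force is fixed at half the most. Time passes only in rows, so rows that repeat a pose let the fingers close. It gives the time, the measured TCP pose, the force and the opening at its end, in the units of the state.
- r.get_obs(): the state, without advancing time (a new reading comes with each control period).
- r.camera(name): name is "scene" or "side" or "wrist"; returns a dict with "pixels" (400x640x3 uint8, red, green, blue), "mtx" (3x3 intrinsics, pixels), "T" (4x4, takes a point from camera to world coordinates); the wrist camera has in their place "T_tool_cam" (4x4, takes a point from camera to tool coordinates, whose origin is the TCP and whose axes are the flange's). Camera axes: x right, y up, looking along -z (the intrinsics and any distortion apply to the point x, -y, -z); pixel columns grow to the right and rows downward; lengths in m; the calibration is good to about 2 mm. A picture is of the moment at which its call begins: read the wrist's pose just before it. There is no depth.
- r.finish_job(): hands the job in, once; it reports no verdict.
Trained networks look in the newest picture that a camera, given by its name, has taken for a name from the list of things; names that differ only in an ending like _2 or _b are one class to them, and where a whole thing is asked for, a point or a joint stands for the part that bears it (a point fixed in the world has none). Each returns a list of dicts, best first, with "score" (0 to 1); they miss things now and then, are a little off and sometimes report something else, mostly with a low value. They report only what shows in the picture. A call takes as long as a camera call. They do not tell look-alikes from the thing itself.
- r.boxes_of(camera, target): "centre" ([column, row] in pixels, amid what is visible of it).
The state is a dict: "clock": time; "joint_pos": joint angles; "qd": joint speeds; "joint_torque": joint torques, N m; "tool_pos": TCP position; "ee_rot": TCP orientation; "contact_force": force on the tool from outside, world axes, zero at the start; "torque": the same for the moment, N m; "gripper_width": opening from 0.0 (shut) to 1.0 (fully open).
Only numpy, scipy, OpenCV 4.12 (cv2) and the standard library are available. Lean on these libraries where they do the work, as an engineer would, in place of code of your own. Each camera call takes 0.05 s, during which the arm holds its last target.

### The job

Put the bath things away in the drawer of the white unit: whichever of the brushes, the cream pot and the soap case are there, all laid right way up on the drawer's floor (brushes bristles down), and finish with the drawer fully shut. On the way, take each brush and dip its bristles well down into the UV steriliser bowl for a second, going from cleanest to dirtiest: navy nail brush first, then the pink body brush, then the green tile brush, skipping any that is missing. Leave everything else on the counter where it stands.

Things in the scene. Friction and masses are not known exactly. Their poses are not given: they have to be found in the camera images.
- nail_brush: navy blue nail brush, white bristles: bristles 52 x 34 mm, 28 mm tall, point down; head block 56 x 38 mm above, top 43 mm up; level handle 18 mm wide (y), 14 mm high, its centre 38 mm up, runs along -x to 115 mm from the origin; 90 g, balances near the head. Origin: centre of the bristle face (underside); x from handle to head, z up. May be absent
- body_brush: pink body brush, cream bristles: bristles 52 x 34 mm, 28 mm tall, point down; head block 56 x 38 mm above, top 43 mm up; level handle 18 mm wide (y), 14 mm high, its centre 38 mm up, runs along -x to 115 mm from the origin; 90 g, balances near the head. Origin: centre of the bristle face (underside); x from handle to head, z up. May be absent
- tile_brush: green tile brush, yellow bristles: bristles 52 x 34 mm, 28 mm tall, point down; head block 56 x 38 mm above, top 43 mm up; level handle 18 mm wide (y), 14 mm high, its centre 38 mm up, runs along -x to 115 mm from the origin; 90 g, balances near the head. Origin: centre of the bristle face (underside); x from handle to head, z up. May be absent
- cream_pot: closed round orange cream pot with a black lid, 56 mm across, 45 mm tall, 120 g; origin: centre of its underside, z up. Stands on top of the drawer unit at the start; may be absent
- soap_case: closed turquoise soap case, 95 mm (x) x 55 mm (y) x 32 mm tall, 110 g; origin: centre of its underside, z up. Lies on top of the drawer unit at the start; may be absent
- unit_front (a point): middle of the upper front edge of the white drawer unit, which stands fixed on the counter: 285 mm deep behind this edge (x), 332 mm wide (y), 95 mm tall, with one wooden-fronted drawer; -x points out of its front, z up
- drawer (a joint): how far the drawer is out, m: 0 shut to 0.19 fully out (slides along -x of unit_front; about 1 N)
- drawer_in (a point): point on the drawer's inner floor, in the middle (y) of its front end, against the front wall (moves with the drawer), 21 mm above the counter; axes as unit_front's. The floor runs 240 mm from here along +x and 145 mm to each side; walls 54 mm above it, front panel top 86 mm above the counter. Drawn out by q, only x from 0 to q lies open to above; the rest is under the unit's top, headroom 62 mm
- drawer_handle (a point): middle of the drawer's steel bar handle: a bar 120 mm long along y, about 10 mm thick, 35 mm in front of the drawer's front panel, 67 mm above the counter, 19 mm below the top of the panel
- bowl_rim (a point): centre of the mouth of the open UV steriliser bowl: white, round, fixed on the counter, violet inner floor; outside 124 mm across, inside 112 mm across, rim 55 mm above the counter, 47 mm deep inside; a small grey control box stands out 25 mm from its +x side, 30 mm tall
- duck: yellow toy duck, 66 mm across, 66 mm tall; a bystander to be left alone; origin: centre of its underside
- shampoo: green shampoo bottle, 60 mm across, 180 mm tall; a bystander to be left alone; origin: centre of its underside
- tumbler: blue tumbler, 72 mm across, 100 mm tall; a bystander to be left alone; origin: centre of its underside
- dispenser: white soap dispenser, 70 mm across, 177 mm tall; a bystander to be left alone; origin: centre of its underside
- candle: amber candle jar, 74 mm across, 70 mm tall; a bystander to be left alone; origin: centre of its underside
- perfume: amber perfume bottle with a brass cap, 35 x 50 mm, 85 mm tall; a bystander to be left alone; origin: centre of its underside
There are look-alikes about, which are no part of the job. What is shaped like the body_brush but orange is not meant.

How it is judged:
On the way, in this order (a step that is already met when the one before it is completed fails the run):
1. the navy nail brush is held with its bristles down in the steriliser bowl (bristle face at least 12 mm below the rim) (z of nail_brush in the frame of bowl_rim below -0.012 m and horizontal distance between nail_brush and bowl_rim below 0.045 m and contact force between the fingers and nail_brush above 0.5 N), for 0.3 s.
2. the pink body brush is held with its bristles down in the steriliser bowl (bristle face at least 12 mm below the rim) (z of body_brush in the frame of bowl_rim below -0.012 m and horizontal distance between body_brush and bowl_rim below 0.045 m and contact force between the fingers and body_brush above 0.5 N), for 0.3 s.
3. the green tile brush is held with its bristles down in the steriliser bowl (bristle face at least 12 mm below the rim) (z of tile_brush in the frame of bowl_rim below -0.012 m and horizontal distance between tile_brush and bowl_rim below 0.045 m and contact force between the fingers and tile_brush above 0.5 N), for 0.3 s.
At the end, for the whole second after the job is handed in: Every brush, pot and case that is present lies inside the drawer on its floor (origin within the drawer's inner walls and less than 20 mm above its floor), upright to within 0.35 rad (brushes bristles down), at rest and released; the drawer is shut to within 8 mm (value of joint drawer below 0.008 m and x of nail_brush in the frame of drawer_in between 0 and 0.24 m and y of nail_brush in the frame of drawer_in between -0.145 and 0.145 m and z of nail_brush in the frame of drawer_in between -0.01 and 0.02 m and angle between each of nail_brush, body_brush, tile_brush, cream_pot, soap_case's own z axis and vertical below 0.35 rad and linear speed of each of nail_brush, body_brush, tile_brush, cream_pot, soap_case below 0.03 m/s and x of body_brush in the frame of drawer_in between 0 and 0.24 m and y of body_brush in the frame of drawer_in between -0.145 and 0.145 m and z of body_brush in the frame of drawer_in between -0.01 and 0.02 m and x of tile_brush in the frame of drawer_in between 0 and 0.24 m and y of tile_brush in the frame of drawer_in between -0.145 and 0.145 m and z of tile_brush in the frame of drawer_in between -0.01 and 0.02 m and x of cream_pot in the frame of drawer_in between 0 and 0.24 m and y of cream_pot in the frame of drawer_in between -0.145 and 0.145 m and z of cream_pot in the frame of drawer_in between -0.01 and 0.02 m and x of soap_case in the frame of drawer_in between 0 and 0.24 m and y of soap_case in the frame of drawer_in between -0.145 and 0.145 m and z of soap_case in the frame of drawer_in between -0.01 and 0.02 m); the robot touches nothing.
It fails at once if a bystander (duck, shampoo, tumbler, dispenser, candle or perfume) is moved more than 40 mm or tipped over (distance of any of duck, shampoo, tumbler, dispenser, candle, perfume from where it was at the start of the episode above 0.04 m or angle between any of duck, shampoo, tumbler, dispenser, candle, perfume's own z axis and vertical above 0.5 rad).
Of nail_brush, body_brush, tile_brush only 2 to 3 are there at a start; the rules pass over those that are not, and their reading is None.
Of cream_pot, soap_case only 1 to 2 are there at a start; the rules pass over those that are not, and their reading is None.
At some moment in a run one of nail_brush, body_brush, tile_brush, cream_pot, soap_case may be knocked a few centimetres aside while the robot is not near it.
It also fails if it takes over 210 s, if anything falls off the work surface, if the arm or the gripper's body presses on something with over 40 N, if the wrist force passes 120 N, or if a joint passes its speed limit or range.

## Working session

There is one attempt and no reset: what is moved stays moved. The work goes in short steps, Python scripts to look and compute and a tool call to move; the robot and the scene stay as the last step left them, time stands still between calls to the robot, and variables do not carry over. Pictures are saved under pics/ and viewed, and the job is handed in when it is done.

Besides the shell and the picture viewer there is one more tool, called after "Request:" by a JSON object that holds its "name" and its "arguments", one argument or row to a line. drive_tool: Moves the arm, as the interface text tells. Shift numbers are shares of 0.1 m and turn numbers shares of 2 pi rad, none past 1 either way. Its arguments: {"type":"object","properties":{"commands":{"type":"array","items":{"type":"array"}}},"required":["commands"]}

```bash
ls; mkdir -p pics
python3 - <<'E'
from plant import r
import cv2
o=r.get_obs();print(o)
for n in ["scene","side","wrist"]:
    c=r.camera(n);cv2.imwrite(f"pics/{n}0.png",c["pixels"][:,:,::-1])
    print(n,c["mtx"],c.get("T",c.get("T_tool_cam")))
    print([k for k in c])
E
```

```text
pics
{'clock': 0.0, 'joint_pos': array([ 1.03692595e+00,  3.59557060e-01,  1.51145662e+00,  1.78089847e-05,
        1.27247744e+00, -1.15080946e-01]), 'qd': array([ 6.92015787e-04, -9.62822078e-04,  9.19919792e-04, -3.36339772e-04,
        8.75772170e-05, -1.10114343e-05]), 'joint_torque': array([-3.82465478e-04, -5.27637792e+01, -2.78610939e+01, -2.77622412e-04,
        1.35663801e-02,  2.43979616e-05]), 'tool_pos': array([0.24363204, 0.54755853, 0.23041338]), 'ee_rot': array([ 2.07870350e-01,  9.78155926e-01, -8.96983380e-04, -3.10690066e-04]), 'contact_force': array([-0.00926381, -0.09466077,  0.17412932]), 'torque': array([-0.02430636,  0.0340182 ,  0.02365238]), 'gripper_width': 0.9969108731540974}
scene [[467.90421009   0.         329.7093129 ]
 [  0.         467.90421009 196.83799479]
 [  0.           0.           1.        ]] [[-0.46649847 -0.64977942  0.60013822  1.73396028]
 [ 0.88450686 -0.33871804  0.32080789  0.58346812]
 [-0.00517672  0.68048277  0.7327458   1.43642931]
 [ 0.          0.          0.          1.        ]]
['pixels', 'mtx', 'T']
side [[518.59002106   0.         323.27598108]
 [  0.         518.59002106 200.53667461]
 [  0.           0.           1.        ]] [[-0.99131418  0.08794398 -0.09778573  0.41163629]
 [-0.12938217 -0.51877733  0.84506233  1.47964472]
 [ 0.02358912  0.850374    0.5256497   1.02947856]
 [ 0.          0.          0.          1.        ]]
['pixels', 'mtx', 'T']
wrist [[342.41990099   0.         320.57689309]
 [  0.         342.41990099 194.35542248]
 [  0.           0.           1.        ]] [[ 7.33940997e-04  9.55881686e-01  2.93751022e-01  7.41255521e-02]
 [ 9.99999588e-01 -8.58266516e-04  2.94332761e-04  4.64031985e-04]
 [ 5.33463962e-04  2.93750686e-01 -9.55881923e-01 -1.41665792e-01]
 [ 0.00000000e+00  0.00000000e+00  0.00000000e+00  1.00000000e+00]]
['pixels', 'mtx', 'T_tool_cam']
```

View pics/scene0.png

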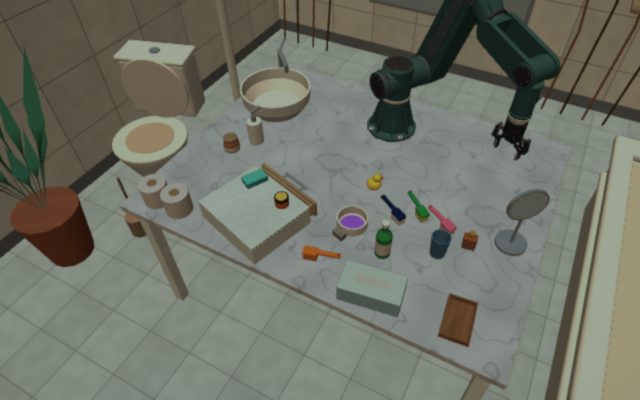

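View pics/side0.png

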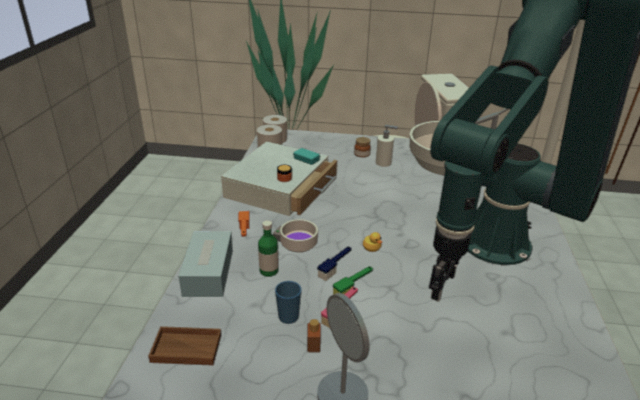

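View pics/wrist0.png

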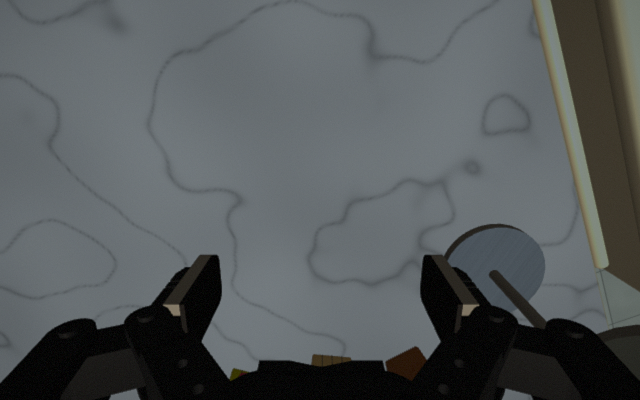

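```bash
cat > h.py <<'E'
from plant import r
import numpy as np, cv2
from scipy.spatial.transform import Rotation as R
def cam(n):
    o=r.get_obs(); c=r.camera(n)
    if n=="wrist":
        T=np.eye(4);T[:3,:3]=R.from_quat(o["ee_rot"]).as_matrix();T[:3,3]=o["tool_pos"]
        c["T"]=T@c["T_tool_cam"]
    return c
def unp(c,px,z):
    px=np.atleast_2d(px).astype(float);K=c["mtx"];T=c["T"]
    d=np.stack([(px[:,0]-K[0,2])/K[0,0],-(px[:,1]-K[1,2])/K[1,1],-np.ones(len(px))],1)@T[:3,:3].T
    s=(z-T[2,3])/d[:,2]
    return T[:3,3]+s[:,None]*d
def proj(c,P):
    P=np.atleast_2d(P);q=(P-c["T"][:3,3])@c["T"][:3,:3];K=c["mtx"]
    return np.stack([K[0,0]*q[:,0]/-q[:,2]+K[0,2],K[1,1]*-q[:,1]/-q[:,2]+K[1,2]],1)
def save(img,name): cv2.imwrite(f"pics/{name}.png",img[:,:,::-1])
def crop(img,x0,y0,x1,y1,s,name):
    a=cv2.resize(img[y0:y1,x0:x1],None,fx=s,fy=s,interpolation=cv2.INTER_CUBIC)
    for x in range((x0//20+1)*20,x1,20): cv2.putText(a,str(x),((x-x0)*s,8),0,.3,(255,0,0));cv2.line(a,((x-x0)*s,10),((x-x0)*s,14),(255,0,0))
    for y in range((y0//20+1)*20,y1,20): cv2.putText(a,str(y),(0,(y-y0)*s),0,.3,(255,0,0))
    save(a,name)
E
python3 - <<'E'
from h import *
c=cam("scene");crop(c["pixels"],190,150,490,290,2,"a")
crop(c["pixels"],190,150,330,270,5,"b")
crop(c["pixels"],320,160,480,270,5,"b2")
s=cam("side");crop(s["pixels"],210,130,390,270,4,"c")
for n in "nail_brush body_brush tile_brush cream_pot soap_case drawer bowl_rim duck tumbler shampoo perfume drawer_handle".split():
    for cm in("scene","side"):
        print(n,cm,[(np.round(b["centre"],1).tolist(),round(b["score"],2)) for b in r.boxes_of(cm,n)][:4])
E
```

```text
nail_brush scene [([392.6, 211.5], 0.74), ([256.4, 211.8], 0.49)]
nail_brush side [([330.8, 263.8], 0.89)]
body_brush scene [([443.7, 220.2], 0.81), ([314.3, 250.1], 0.81)]
body_brush side [([240.7, 219.1], 0.76), ([347.8, 295.2], 0.75)]
tile_brush scene [([415.8, 210.3], 0.59)]
tile_brush side [([346.6, 285.1], 0.81)]
cream_pot scene [([280.8, 197.6], 0.56)]
cream_pot side [([285.8, 173.8], 0.5)]
soap_case scene [([253.5, 177.6], 0.76)]
soap_case side [([305.4, 156.4], 0.78)]
drawer scene [([293.4, 185.8], 0.74), ([349.8, 218.8], 0.7)]
drawer side [([310.8, 184.8], 0.59)]
bowl_rim scene [([348.9, 219.4], 0.91)]
bowl_rim side [([298.8, 234.7], 0.87)]
duck scene [([375.6, 177.1], 0.71)]
duck side [([372.7, 244.0], 0.72), ([276.3, 182.2], 0.69), ([346.0, 282.5], 0.42)]
tumbler scene [([442.1, 245.0], 0.83), ([255.1, 179.0], 0.57)]
tumbler side [([289.2, 300.7], 0.76)]
shampoo scene [([381.9, 244.4], 0.88)]
shampoo side [([267.6, 253.6], 0.87)]
perfume scene [([467.6, 238.3], 0.78)]
perfume side [([313.8, 336.6], 0.94)]
drawer_handle scene [([295.7, 188.5], 0.65)]
drawer_handle side [([312.6, 188.0], 0.63)]
```

View pics/b.png

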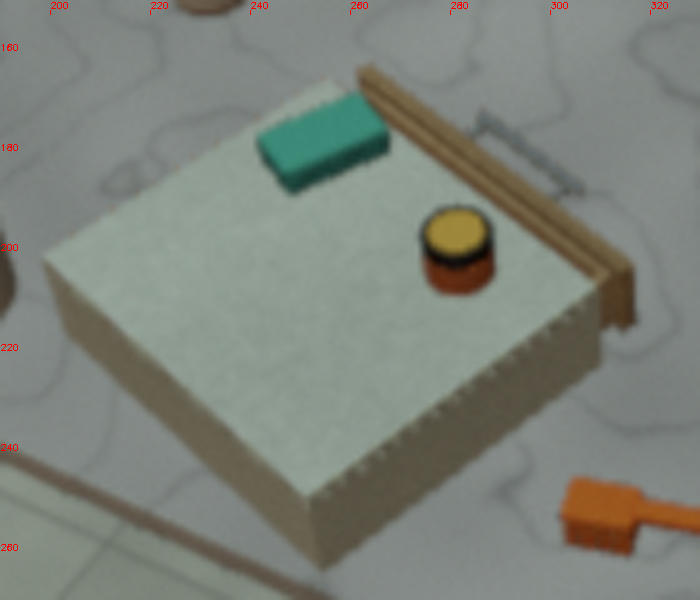

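View pics/b2.png

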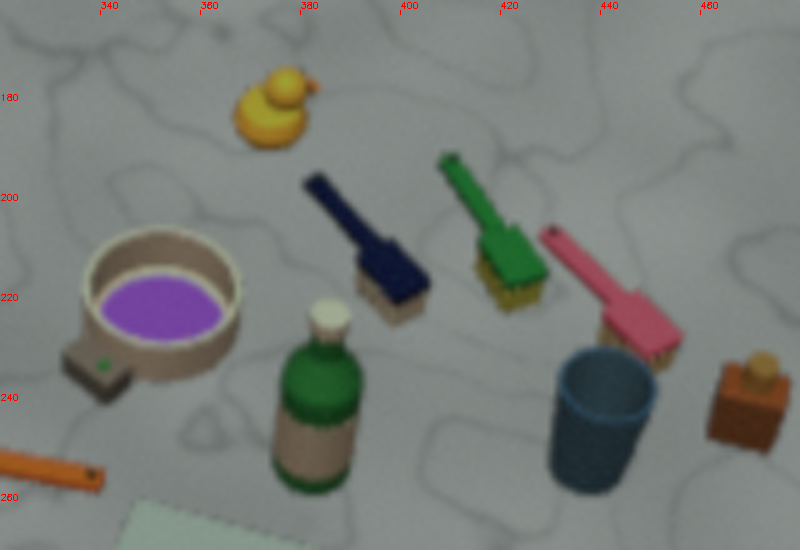

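View pics/c.png

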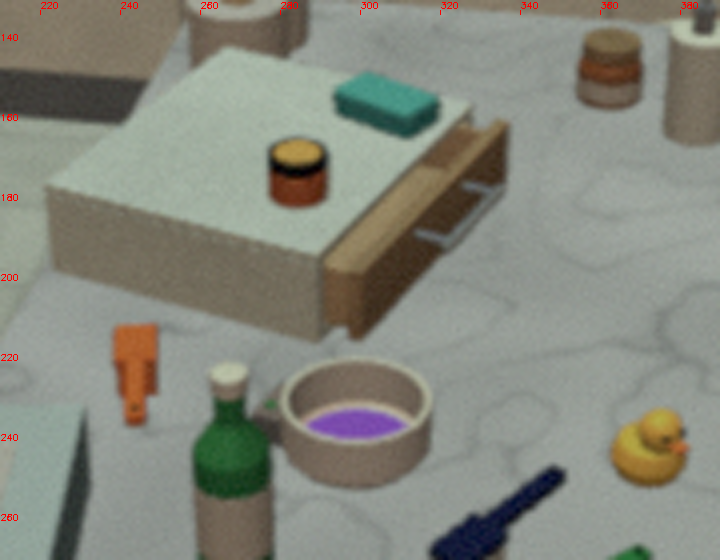

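Run:
```python
from h import *
c=cam("scene");s=cam("side")
def br(cm,h,e,z=.043):
    P=unp(cm,h,z)[:,:2];ce=P.mean(0);E=unp(cm,[e],z)[0,:2]
    d=ce-E
    print(" ctr",ce.round(4),"sides",np.linalg.norm(np.diff(P,axis=0),axis=1).round(3),"len",np.linalg.norm(d).round(3),"yaw",np.arctan2(d[1],d[0]).round(3))
print("nail");br(c,[(398.2,208),(406,216),(400.4,220.6),(391.6,212.4)],(382.8,196.6))
print("tile");br(c,[(423,204.8),(429.6,213.6),(423,217.6),(415.6,208.6)],(410,192))
print("body");br(c,[(448.4,218),(456.6,227.4),(450,232.4),(441,222)],(430.4,206.6))
P=unp(c,[(262,163),(199,202),(252,249),(310,206)],.095);print("unit",P.round(3),np.linalg.norm(np.diff(P,axis=0),axis=1))
P=unp(s,[(210+468/4,130+105/4),(210+45/4,130+185/4),(210+322/4,130+255/4)],.095);print("unit side fl?,br?,..",P.round(3),np.linalg.norm(np.diff(P,axis=0),axis=1))
# panel top edge
P=unp(c,[(264,163.5),(316,204)],.086);print("panel front top scene",P.round(3))
P=unp(s,[(210+508/4,130+122/4),(210+360/4,130+272/4)],.086);print("panel side",P.round(3))
P=unp(c,[(285.5,173),(305.5,187.5)],.067);print("handle",P.round(3))
P=unp(s,[(210+500/4,130+188/4),(210+450/4,130+245/4)],.067);print("handle side",P.round(3))
print("bowl",unp(c,[(352.4,217.4)],.055).round(4),unp(s,[(210+356/4,130+405/4)],.055).round(4))
# pot top, case
print("pot",unp(c,[(190+457/5,150+231/5)],.14).round(4),unp(s,[(210+298/4,130+155/4)],.14).round(4))
P=unp(c,[(190+258/5,150+139/5),(190+362/5,150+95/5),(190+390/5,150+136/5),(190+290/5,150+182/5)],.127);print("case",P.round(3),P.mean(0).round(4),np.linalg.norm(np.diff(P,axis=0),axis=1))
for n,p,z in [("duck",(375,185),.0),("sham",(382,258),0),("tumb",(437,255),0),("perf",(469,246),0),("orange",(309,255),.043)]: print(n,unp(c,[p],z).round(3))
```

```text
nail
 ctr [0.5492 0.2581] sides [0.049 0.034 0.052] len 0.11 yaw 1.023
tile
 ctr [0.4909 0.335 ] sides [0.05  0.035 0.052] len 0.111 yaw 0.838
body
 ctr [0.511  0.4485] sides [0.053 0.038 0.057] len 0.111 yaw 1.033
unit [[ 0.595 -0.346  0.095]
 [ 0.894 -0.441  0.095]
 [ 0.986 -0.131  0.095]
 [ 0.713 -0.049  0.095]] [0.31330712 0.32375742 0.2854619 ]
unit side fl?,br?,.. [[ 0.614 -0.357  0.095]
 [ 0.977 -0.128  0.095]
 [ 0.704 -0.048  0.095]] [0.4294582 0.2845898]
panel front top scene [[ 0.586 -0.343  0.086]
 [ 0.686 -0.037  0.086]]
panel side [[ 0.573 -0.345  0.086]
 [ 0.669 -0.04   0.086]]
handle [[ 0.577 -0.244  0.067]
 [ 0.612 -0.128  0.067]]
handle side [[ 0.569 -0.244  0.067]
 [ 0.602 -0.131  0.067]]
bowl [[0.658  0.1072 0.055 ]] [[0.6463 0.1148 0.055 ]]
pot [[ 0.7538 -0.148   0.14  ]] [[ 0.7434 -0.1432  0.14  ]]
case [[ 0.732 -0.349  0.127]
 [ 0.651 -0.303  0.127]
 [ 0.681 -0.257  0.127]
 [ 0.76  -0.299  0.127]] [ 0.706  -0.3019  0.127 ] [0.09254778 0.05439274 0.08932692]
duck [[0.406 0.094 0.   ]]
sham [[0.743 0.273 0.   ]]
tumb [[0.635 0.45  0.   ]]
perf [[0.538 0.544 0.   ]]
orange [[0.883 0.041 0.043]]
```

Request:
{"name": "drive_tool", "arguments": {
  "commands": [
    [[0.25, -0.5, 0.1], [0, 0, -0.02], 50],
    [[0.5, -1, 0.2], [0, 0, -0.04], 50],
    [[0.5, -1, 0.2], [0, 0, -0.06], 50]
  ]
}}

```text
clock: 1.85
tool_pos: [0.2952, 0.4449, 0.2519]
ee_rot: [0.391, 0.921, -0.001, 0.001]
contact_force: [-0.1, 0.8, 0.2]
gripper_width: 0.52
```

Request:
{"name": "drive_tool", "arguments": {
  "commands": [
    [[0.25, -0.5, 0], [0, 0, -0.02], 50],
    [[0.5, -1, 0], [0, 0, -0.04], 50],
    [[0.5, -1, 0], [0, 0, -0.06], 50]
  ]
}}

```text
clock: 2.15
tool_pos: [0.3464, 0.3414, 0.2521]
ee_rot: [0.559, 0.829, -0.001, 0.001]
contact_force: [-0.3, 0.6, 0.1]
gripper_width: 0.5
```

Request:
{"name": "drive_tool", "arguments": {
  "commands": [
    [[0.25, -0.5, 0], [0, 0, -0.02], 50],
    [[0.5, -1, 0], [0, 0, -0.04], 50],
    [[0.5, -1, 0], [0, 0, -0.06], 50]
  ]
}}

```text
clock: 2.45
tool_pos: [0.3979, 0.238, 0.2523]
ee_rot: [0.707, 0.707, -0.002, 0.002]
contact_force: [0.1, 1.7, 0.1]
gripper_width: 0.499
```

Request:
{"name": "drive_tool", "arguments": {
  "commands": [
    [[0.25, -0.5, 0], [0, 0, -0.02], 50],
    [[0.5, -1, 0], [0, 0, -0.04], 50],
    [[0.5, -1, 0], [0, 0, -0.06], 50]
  ]
}}

```text
clock: 2.75
tool_pos: [0.45, 0.1345, 0.2527]
ee_rot: [0.83, 0.558, -0.001, 0.003]
contact_force: [-0.4, 0.9, 0.4]
gripper_width: 0.499
```

Request:
{"name": "drive_tool", "arguments": {
  "commands": [
    [[0.25, -0.5, 0], [0, 0, 0], 50],
    [[0.5, -1, 0], [0, 0, 0], 50],
    [[0.5, -1, 0], [0, 0, 0], 50]
  ]
}}

```text
clock: 3.05
tool_pos: [0.5022, 0.0307, 0.253]
ee_rot: [0.83, 0.557, -0.001, 0.004]
contact_force: [0.6, 0.0, 0.1]
gripper_width: 0.499
```

Request:
{"name": "drive_tool", "arguments": {
  "commands": [
    [[0.25, -0.5, 0], [0, 0, 0], 50],
    [[0.5, -1, 0], [0, 0, 0], 50],
    [[0.5, -1, 0], [0, 0, 0], 50]
  ]
}}

```text
clock: 3.35
tool_pos: [0.5543, -0.0729, 0.2532]
ee_rot: [0.831, 0.556, -0.001, 0.005]
contact_force: [-0.1, 0.2, 0.5]
gripper_width: 0.503
```

Run:
```python
from h import *
c=cam("wrist");save(c["pixels"],"w1");np.save("w1T.npy",c["T"]);print(c["T"][:3,3])
```

```text
[ 0.58327986 -0.00207303  0.3942855 ]
```

View pics/w1.png

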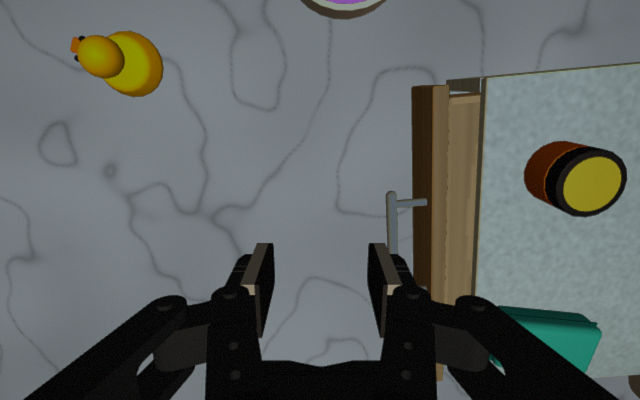

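Run:
```python
from h import *
c=cam("wrist")
P=unp(c,[(484,78),(476,300)],.095);print("unit front",P.round(4)); d=P[0]-P[1];print("yaw",np.arctan2(-d[0],d[1]))
print("unit side edge",unp(c,[(635,65)],.095).round(4))
P=unp(c,[(413,87),(414,265)],.086);print("panel front edge",P.round(4)); d=P[0]-P[1];print("yaw",np.arctan2(-d[0],d[1]))
P=unp(c,[(447,86)],.086);print("panel back",P.round(4))
P=unp(c,[(391,193),(392,255)],.072);print("bar",P.round(4))
print("pot",unp(c,[(592,183)],.14).round(4)); print("bowl",unp(c,[(343,19)],.055).round(3)); print('duck',unp(c,[(135,65)],.03).round(3))
```

```text
unit front [[ 0.7136 -0.0492  0.095 ]
 [ 0.653  -0.256   0.095 ]]
yaw -0.28490825865611463
unit side edge [[ 0.8315 -0.0868  0.095 ]]
panel front edge [[ 0.659  -0.0344  0.086 ]
 [ 0.6074 -0.1991  0.086 ]]
yaw -0.3035361892642353
panel back [[ 0.6863 -0.0448  0.086 ]]
bar [[ 0.6118 -0.123   0.072 ]
 [ 0.5908 -0.1879  0.072 ]]
pot [[ 0.7526 -0.1497  0.14  ]]
bowl [[0.626 0.042 0.055]]
duck [[0.423 0.085 0.03 ]]
```

Request:
{"name": "drive_tool", "arguments": {
  "commands": [
    [[0.2, -0.5, -0.3], [0, 0, 0.016], 35],
    [[0.4, -1, -0.9], [0, 0, 0.016], 35],
    [[0.4, -1, -0.9], [0, 0, 0.016], 35],
    [[0.4, -1, -0.9], [0, 0, 0.016], 35]
  ]
}}

```text
clock: 3.85
tool_pos: [0.5911, -0.1712, 0.1583]
ee_rot: [0.803, 0.597, -0.003, 0.001]
contact_force: [-0.6, -0.4, 0.1]
gripper_width: 0.354
```

Run:
```python
from h import *
c=cam("wrist");save(c["pixels"],"w2")
s=cam("side");crop(s["pixels"],210,130,390,270,4,"s2")
print(r.get_obs()["tool_pos"])
print(proj(c,[[.5946,-.1805,.067],[.6118,-.123,.067]]))
```

```text
[ 0.59197653 -0.16917156  0.16195303]
[[327.84606736 208.86350084]
 [328.32448751 124.39195913]]
```

View pics/w2.png

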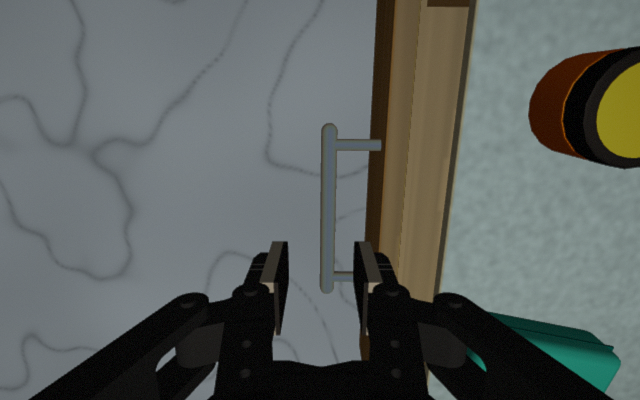

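View pics/s2.png

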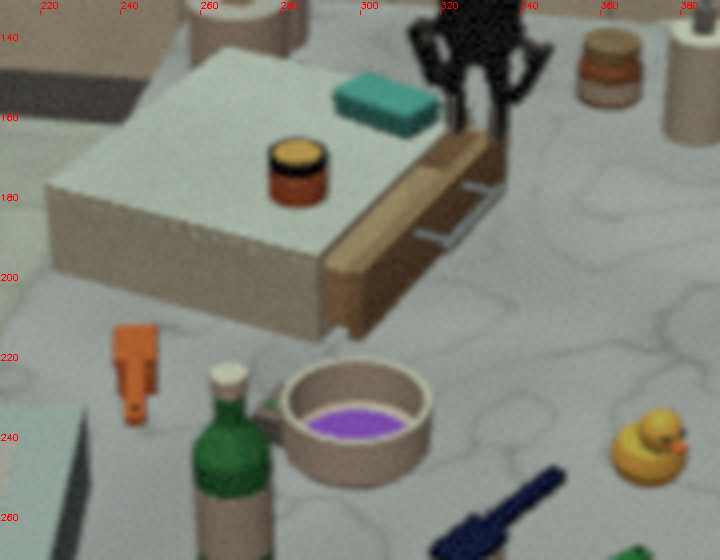

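Request:
{"name": "drive_tool", "arguments": {
  "commands": [
    [[0.03, -0.11, -0.3], [0, 0, 0], 35],
    [[0.03, -0.11, -0.6], [0, 0, 0], 35],
    [[0.03, -0.11, -0.9], [0, 0, 0], 35],
    [[0.03, -0.11, -0.9], [0, 0, 0], 35],
    [[0.03, -0.11, -0.9], [0, 0, 0], 35]
  ]
}}

```text
clock: 4.45
tool_pos: [0.5952, -0.1787, 0.0734]
ee_rot: [0.802, 0.598, -0.001, 0.003]
contact_force: [-0.5, -0.4, 0.5]
gripper_width: 0.352
```

Request:
{"name": "drive_tool", "arguments": {
  "commands": [
    [[0, 0, -0.22], [0, 0, 0], 35],
    [[0, 0, -0.22], [0, 0, 0], 0],
    [[0, 0, -0.22], [0, 0, 0], 0],
    [[0, 0, -0.22], [0, 0, 0], 0],
    [[0, 0, -0.22], [0, 0, 0], 0]
  ]
}}

```text
clock: 4.95
tool_pos: [0.5961, -0.1782, 0.0529]
ee_rot: [0.802, 0.597, -0.0, 0.003]
contact_force: [0.0, 4.8, 4.3]
gripper_width: 0.098
```

Request:
{"name": "drive_tool", "arguments": {
  "commands": [
    [[-0.19, 0.057, 0], [0, 0, 0], 0],
    [[-0.38, 0.114, 0], [0, 0, 0], 0],
    [[-0.57, 0.172, 0], [0, 0, 0], 0],
    [[-0.77, 0.229, 0], [0, 0, 0], 0],
    [[-0.96, 0.286, 0], [0, 0, 0], 0]
  ]
}}

```text
clock: 5.45
tool_pos: [0.5001, -0.1484, 0.053]
ee_rot: [0.802, 0.597, 0.001, 0.003]
contact_force: [3.8, 8.0, -7.5]
gripper_width: 0.101
```

Request:
{"name": "drive_tool", "arguments": {
  "commands": [
    [[-0.19, 0.057, 0], [0, 0, 0], 0],
    [[-0.38, 0.114, 0], [0, 0, 0], 0],
    [[-0.48, 0.143, 0], [0, 0, 0], 0],
    [[-0.53, 0.158, 0], [0, 0, 0], 0],
    [[-0.57, 0.17, 0], [0, 0, 0], 0]
  ]
}}

```text
clock: 5.95
tool_pos: [0.4429, -0.1306, 0.053]
ee_rot: [0.803, 0.597, 0.001, 0.002]
contact_force: [2.8, 7.1, -8.6]
gripper_width: 0.099
```

Request:
{"name": "drive_tool", "arguments": {
  "commands": [
    [[-0.05, 0.015, 0], [0, 0, 0], 0],
    [[-0.1, 0.03, 0], [0, 0, 0], 0],
    [[-0.15, 0.045, 0], [0, 0, 0], 0],
    [[-0.15, 0.045, 0], [0, 0, 0], 0]
  ]
}}

```text
clock: 6.35
tool_pos: [0.4388, -0.1293, 0.0533]
ee_rot: [0.803, 0.595, 0.008, 0.01]
contact_force: [29.8, 3.6, -45.4]
gripper_width: 0.098
```

Request:
{"name": "drive_tool", "arguments": {
  "commands": [
    [[-0.05, 0.015, 0], [0, 0, 0], 0],
    [[-0.1, 0.03, 0], [0, 0, 0], 0],
    [[-0.15, 0.045, 0], [0, 0, 0], 0],
    [[-0.15, 0.045, 0], [0, 0, 0], 0]
  ]
}}

```text
clock: 6.75
tool_pos: [0.4389, -0.1295, 0.0534]
ee_rot: [0.804, 0.594, 0.016, 0.021]
contact_force: [44.4, 4.8, -67.6]
gripper_width: 0.1
```

Request:
{"name": "drive_tool", "arguments": {
  "commands": [
    [[0, 0, 0], [0, 0, 0], 35],
    [[0, 0, 0], [0, 0, 0], 35],
    [[0, 0, 0.5], [0, 0, 0], 35],
    [[0, 0, 1], [0, 0, 0], 35],
    [[0, 0, 1], [0, 0, 0], 35]
  ]
}}

```text
clock: 7.25
tool_pos: [0.442, -0.1315, 0.1594]
ee_rot: [0.804, 0.594, 0.018, 0.026]
contact_force: [1.5, -0.6, -0.1]
gripper_width: 0.349
```

```bash
cat >> h.py <<'E'
def st():
    o=r.get_obs();M=R.from_quat(o["ee_rot"]).as_matrix()
    # rotvec to make tool vertical keeping yaw
    x=M[:,0].copy();x[2]=0;x/=np.linalg.norm(x)
    D=np.column_stack([x,np.cross([0,0,-1],x),[0,0,-1]])
    rv=R.from_matrix(D@M.T).as_rotvec()/(2*np.pi)
    print("t",round(o["clock"],2),"pos",o["tool_pos"].round(4),"yaw",np.arctan2(x[1],x[0]).round(3),"fix",rv.round(4),"q",o["joint_pos"].round(2),"F",o["contact_force"].round(1),"w",round(o["gripper_width"],3))
E
python3 - <<'E'
from h import *
st()
c=cam("wrist");save(c["pixels"],"w3")
s=cam("scene");crop(s["pixels"],190,150,350,270,5,"s3")
E
```

```text
t 7.25 pos [ 0.442  -0.1315  0.1594] yaw 1.272 fix [ 0.0033  0.0094 -0.    ] q [-0.44  0.22  1.94  0.01  0.93 -0.15] F [ 1.5 -0.6 -0.1] w 0.349
```

View pics/w3.png

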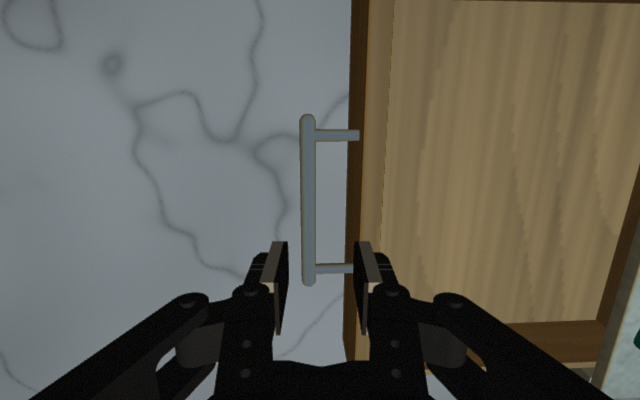

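View pics/s3.png

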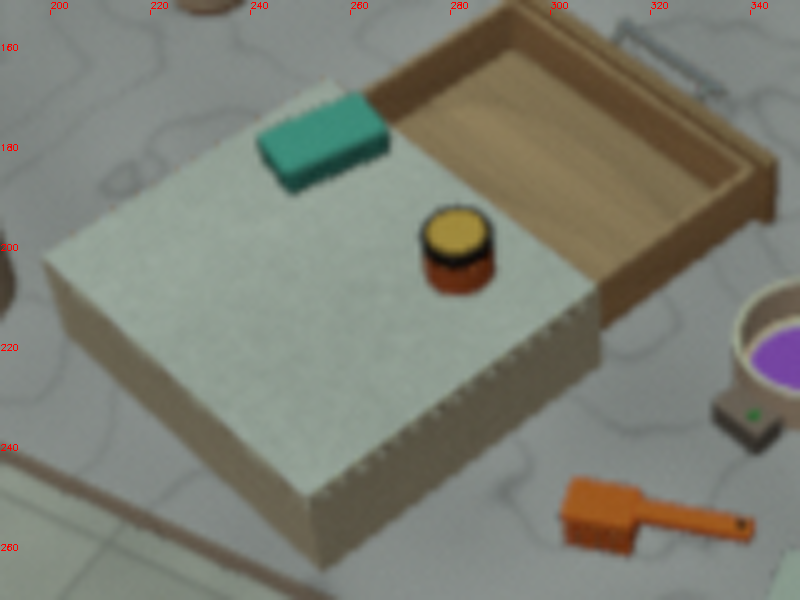

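```bash
cat >> h.py <<'E'
yawU=-0.29
u=np.array([np.cos(yawU),np.sin(yawU)]);v=np.array([-u[1],u[0]])
E
python3 - <<'E'
from h import *
c=cam("wrist")
UF=np.array([.6655,-.208])
f=lambda p,z:(lambda P:((P-UF)@u).round(4).tolist()+((P-UF)@v).round(4).tolist())(unp(c,p,z)[:,:2])
print("bar",f([(308,118),(308,283)],.067))
print("panel outer bottom?",f([(352,100),(346,300)],.01)); print("post at face",f([(359,135),(353,268)],.067))
print("panel top cols",f([(368,50),(395,50),(388,180)],.086))
print("side wall inner -y: floor",f([(520,322)],.021), "top",f([(520,365)],.075), "+y wall floor?",f([(520,2)],.021))
print("floor/unit edge",f([(604,320)],.021))
s=cam("scene"); c=s
print("scene: inner front corner +y top",f([(340,184)],.075),"corner +y far",f([(190+515/5,150+50/5)],.021), f([(190+715/5,150+190/5)],.021),"bar",f([(314.5,155.5),(333,169)],.067))
E
```

```text
bar [-0.2413, -0.2436, 0.067, -0.0562]
panel outer bottom? [-0.2042, -0.2065, 0.0762, -0.1117]
post at face [-0.2073, -0.2093, 0.0554, -0.0447]
panel top cols [-0.2065, -0.1908, -0.1909, 0.1063, 0.1063, 0.0288]
side wall inner -y: floor [-0.0341, -0.1373] top [-0.0683, -0.1365] +y wall floor? [-0.0821, 0.1454]
floor/unit edge [0.0535, -0.1394]
scene: inner front corner +y top [-0.1807, 0.1541] corner +y far [-0.1822, -0.1356] [-0.182, 0.1131] bar [-0.235, -0.2302, -0.0507, 0.0663]
```

Request:
{"name": "drive_tool", "arguments": {
  "commands": [
    [[0.3, -0.2, 0.4], [0.003, 0.009, 0.02], 95],
    [[0.6, -0.4, 0.8], [0.003, 0.009, 0.04], 95],
    [[1, -0.6, 0.9], [0.003, 0.009, 0.06], 95],
    [[1, -0.6, 0.9], [0.003, 0.009, 0.08], 95]
  ]
}}

```text
clock: 7.85
tool_pos: [0.5432, -0.1928, 0.2443]
ee_rot: [0.63, 0.777, 0.003, -0.005]
contact_force: [0.5, 0.5, -0.1]
gripper_width: 0.95
```

Request:
{"name": "drive_tool", "arguments": {
  "commands": [
    [[0.3, -0.2, 0], [0, 0, 0.02], 95],
    [[0.6, -0.4, 0], [0, 0, 0.04], 95],
    [[1, -0.6, 0], [0, 0, 0.06], 95],
    [[1, -0.6, 0], [0, 0, 0.08], 95]
  ]
}}

```text
clock: 8.25
tool_pos: [0.6462, -0.2553, 0.2406]
ee_rot: [0.415, 0.91, 0.002, -0.006]
contact_force: [-0.8, 0.2, 0.3]
gripper_width: 0.945
```

Request:
{"name": "drive_tool", "arguments": {
  "commands": [
    [[0.3, -0.2, 0], [0, 0, 0.02], 95],
    [[0.6, -0.4, 0], [0, 0, 0.04], 95],
    [[0.6, -0.4, 0], [0, 0, 0.06], 95]
  ]
}}

```text
clock: 8.55
tool_pos: [0.7077, -0.2976, 0.2362]
ee_rot: [0.235, 0.972, 0.001, -0.008]
contact_force: [-1.9, 0.6, -0.5]
gripper_width: 0.951
```

```bash
sed -i 's/^yawU/UF=np.array([.667,-.2032])\nyawU/' h.py
cat >> h.py <<'E'
def D(x,y): return (UF+(x-.19)*u+y*v).round(4)
E
python3 - <<'E'
from h import *
st()
c=cam("wrist");save(c["pixels"],"w4")
print(proj(c,[[.706,-.302,.127],[.753,-.149,.14]]))
E
```

```text
t 8.55 pos [ 0.7077 -0.2976  0.2362] yaw 2.667 fix [-0.0008 -0.0023 -0.    ] q [-0.49  0.61  1.07 -0.    1.48 -1.58] F [-1.9  0.6 -0.5] w 0.951
[[314.18585717 193.35858605]
 [537.04703212 160.44179437]]
```

View pics/w4.png

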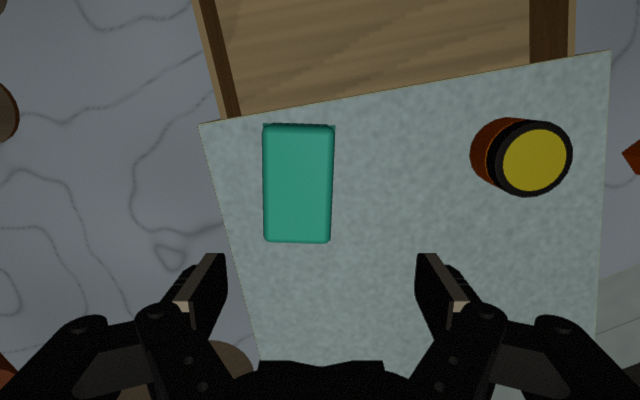

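Run:
```python
from h import *
c=cam("wrist")
P=unp(c,[(264,130),(334,128),(329,241),(265,240)],.127)[:,:2]
print(P.round(4),P.mean(0).round(4),np.linalg.norm(np.diff(P,axis=0),axis=1)); d=(P[0]+P[1]-P[2]-P[3]);print(np.arctan2(d[1],d[0]))
print(unp(c,[(534,159)],.14))
s=cam("scene");crop(s["pixels"],190,150,350,270,5,"s4")
```

```text
[[ 0.6453 -0.3114]
 [ 0.667  -0.2652]
 [ 0.745  -0.308 ]
 [ 0.7212 -0.3533]] [ 0.6946 -0.3095] [0.05094492 0.08897841 0.05108309]
2.638607903274898
[[ 0.74863174 -0.14870714  0.14      ]]
```

View pics/s4.png

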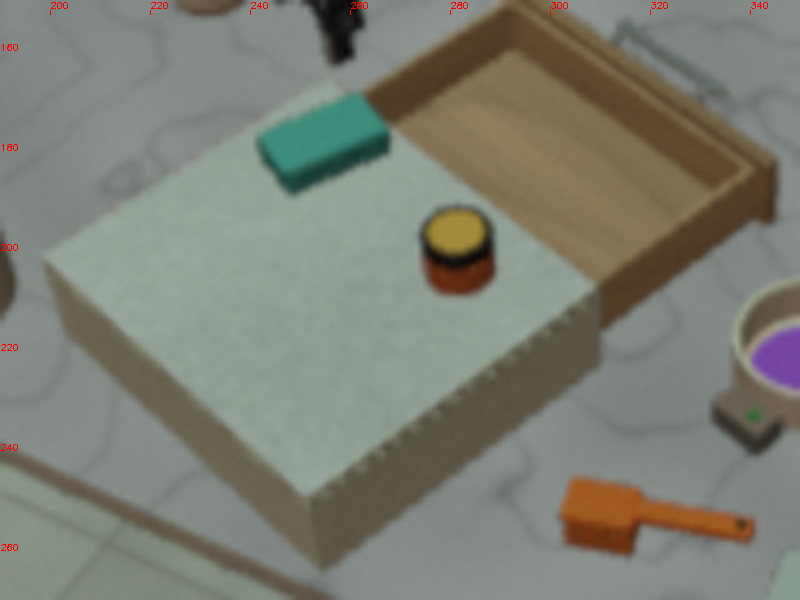

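Run:
```python
from h import *
st()
c=cam("wrist");save(c["pixels"],"w5");st()
print(proj(c,[[.706,-.302,.127],[.753,-.149,.14],[.7134,-.0445,.095]]))
for n in["soap_case","cream_pot"]:print(r.boxes_of("wrist",n))
```

```text
t 8.7 pos [ 0.705  -0.295   0.2377] yaw 2.66 fix [-0.0011 -0.0025 -0.    ] q [-0.49  0.61  1.07 -0.    1.48 -1.57] F [ 0.5 -0.1  0. ] w 0.953
t 8.75 pos [ 0.7049 -0.2948  0.2384] yaw 2.659 fix [-0.001  -0.0024 -0.    ] q [-0.49  0.61  1.07 -0.    1.48 -1.57] F [-0.8 -0.1  0.5] w 0.954
[[312.81502933 197.61692992]
 [533.13620716 163.78460651]
 [613.66444998  45.85222871]]
[{'centre': [294.0, 187.5], 'score': 0.72}]
[{'centre': [517.5, 152.7], 'score': 0.89}]
```

View pics/w5.png

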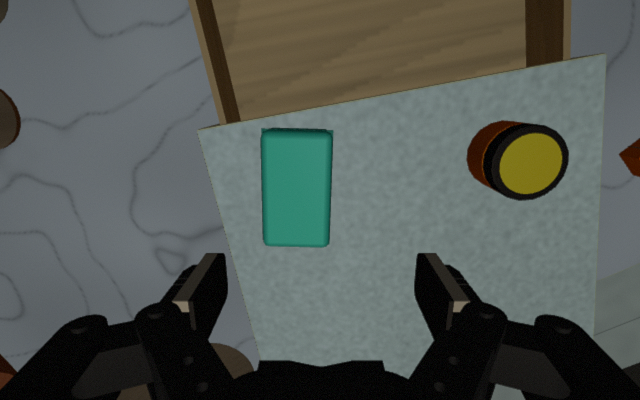

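Run:
```python
from h import *
c=cam("wrist")
P=unp(c,[(605,55),(200,128)],.095)[:,:2];print(P,np.linalg.norm(P[0]-P[1]),P.mean(0)); d=P[0]-P[1];print(np.arctan2(-d[0],d[1]))
P=unp(c,[(262,132),(332,132),(328,246),(263,245)],.127)[:,:2]
print(P.mean(0).round(4)); d=(P[0]+P[1]-P[2]-P[3]);print(np.arctan2(d[1],d[0]))
print(unp(c,[(531,161)],.14))
from scipy.spatial.transform import Rotation as R
```

```text
[[ 0.71780188 -0.05069218]
 [ 0.61889016 -0.36221924]] 0.3268526286605393 [ 0.66834602 -0.20645571]
-0.30743900210597225
[ 0.6968 -0.3114]
2.6286601817939843
[[ 0.75172592 -0.14863278  0.14      ]]
```

Request:
{"name": "drive_tool", "arguments": {
  "commands": [
    [[-0.07, -0.15, -0.4], [-0.001, -0.0025, -0.005], 100],
    [[-0.07, -0.15, -0.8], [-0.001, -0.0025, -0.005], 100],
    [[-0.07, -0.15, -0.9], [-0.001, -0.0025, -0.005], 100],
    [[-0.07, -0.15, -0.9], [-0.001, -0.0025, -0.005], 100]
  ]
}}

```text
clock: 9.3
tool_pos: [0.6969, -0.3088, 0.1485]
ee_rot: [0.253, 0.967, 0.0, -0.0]
contact_force: [-0.7, -0.3, -1.1]
gripper_width: 0.998
```

Run:
```python
from h import *
r.camera("scene");st()
c=cam("wrist");save(c["pixels"],"w6");
```

```text
t 9.35 pos [ 0.6985 -0.3095  0.1508] yaw 2.629 fix [ 0.0001  0.0005 -0.    ] q [-0.51  0.66  1.19  0.    1.29 -1.57] F [-0.2  0.5  1.5] w 1.002
```

View pics/w6.png

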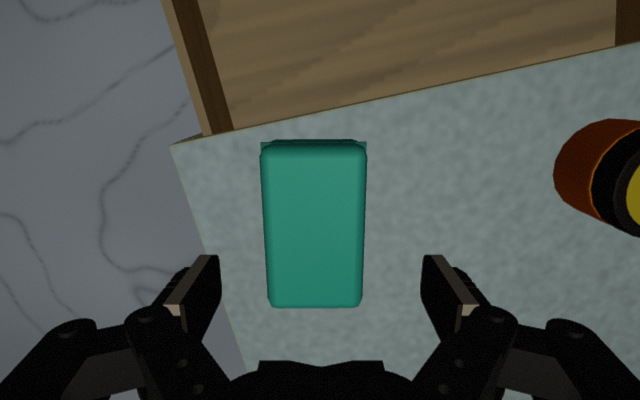

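Run:
```python
from h import *
c=cam("wrist");st()
P=unp(c,[(262,146),(366,146),(360,307),(270,307)],.127)[:,:2]
print(P.mean(0),np.linalg.norm(np.diff(P,axis=0),axis=1)); d=(P[0]+P[1]-P[2]-P[3]);print(np.arctan2(d[1],d[0]))
```

```text
t 9.45 pos [ 0.7001 -0.3104  0.1531] yaw 2.63 fix [ 0.0005  0.0011 -0.    ] q [-0.51  0.66  1.19  0.    1.29 -1.57] F [ 0.  -0.5  0.4] w 1.0
[ 0.69686144 -0.31163783] [0.0507571  0.09184319 0.05115448]
2.630712194024768
```

Request:
{"name": "drive_tool", "arguments": {
  "commands": [
    [[-0.03, -0.01, -0.3], [0, 0.001, 0], 100],
    [[-0.03, -0.01, -0.6], [0, 0.001, 0], 100],
    [[-0.03, -0.01, -0.6], [0, 0.001, 0], 100],
    [[-0.03, -0.01, -0.6], [0, 0.001, 0], 100]
  ]
}}

```text
clock: 9.85
tool_pos: [0.6978, -0.3115, 0.0946]
ee_rot: [0.253, 0.967, -0.002, 0.001]
contact_force: [-0.1, -0.7, 1.4]
gripper_width: 0.998
```

Request:
{"name": "drive_tool", "arguments": {
  "commands": [
    [[0, 0, 0], [0, 0, 0], 40],
    [[0, 0, 0], [0, 0, 0], 40],
    [[0, 0, 0], [0, 0, 0], 40],
    [[0, 0, 0], [0, 0, 0], 40]
  ]
}}

```text
clock: 10.25
tool_pos: [0.6995, -0.3125, 0.0975]
ee_rot: [0.253, 0.967, -0.002, 0.004]
contact_force: [-0.1, -0.6, 6.3]
gripper_width: 0.63
```

Request:
{"name": "drive_tool", "arguments": {
  "commands": [
    [[0, 0, 0.3], [0, 0, 0], 40],
    [[-0.1, 0, 0.6], [0, 0, -0.01], 40],
    [[-0.4, 0.1, 0.8], [0, 0, -0.03], 40],
    [[-0.7, 0.2, 0.8], [0, 0, -0.05], 40],
    [[-0.9, 0.3, 0.8], [0, 0, -0.07], 40]
  ]
}}

```text
clock: 10.75
tool_pos: [0.6082, -0.2824, 0.1794]
ee_rot: [0.461, 0.888, -0.003, 0.004]
contact_force: [-0.8, 0.6, -0.6]
gripper_width: 0.637
```

Request:
{"name": "drive_tool", "arguments": {
  "commands": [
    [[-0.3, 0.1, 0], [0, 0, -0.02], 40],
    [[-0.6, 0.2, 0], [0, 0, -0.04], 40],
    [[-0.9, 0.3, 0], [0, 0, -0.06], 40],
    [[-1, 0.3, 0], [0, 0, -0.08], 40],
    [[-1, 0.3, 0], [0, 0, -0.1], 40]
  ]
}}

```text
clock: 11.25
tool_pos: [0.5063, -0.2517, 0.1803]
ee_rot: [0.714, 0.7, -0.004, 0.003]
contact_force: [1.2, -0.5, -1.7]
gripper_width: 0.63
```

Run:
```python
from h import *
r.camera("scene");st();print(D(.05,-.092),D(.145,-.092))
c=cam("wrist");save(c["pixels"],"w7");
print(proj(c,[np.r_[D(0,0),.021],np.r_[D(0,-.145),.021],np.r_[D(.05,-.092),.021]]))
```

```text
t 11.3 pos [ 0.5075 -0.2522  0.1804] yaw 1.544 fix [ 0.0016 -0.0002  0.    ] q [-0.58  0.36  1.65 -0.01  1.13 -0.55] F [ 0.2  0.2 -1.6] w 0.634
[ 0.5065 -0.2513] [ 0.5976 -0.2785]
[[288.57972596  51.22259648]
 [252.45020898 212.5025236 ]
 [318.61090816 173.01042531]]
```

View pics/w7.png

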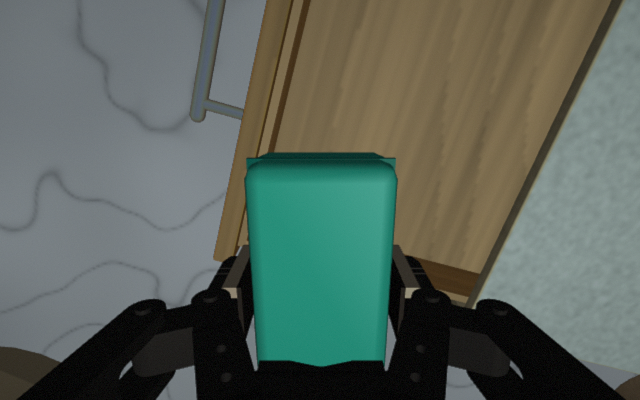

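Request:
{"name": "drive_tool", "arguments": {
  "commands": [
    [[0, 0.01, -0.3], [0.002, 0, -0.021], 40],
    [[0, 0.01, -0.6], [0.002, 0, -0.042], 40],
    [[0, 0.01, -0.8], [0.002, 0, -0.042], 40],
    [[0, 0.01, -0.8], [0.002, 0, -0.042], 40]
  ]
}}

```text
clock: 11.75
tool_pos: [0.5067, -0.2504, 0.0981]
ee_rot: [0.798, 0.603, -0.001, -0.004]
contact_force: [-0.6, 0.9, -1.3]
gripper_width: 0.633
```

Run:
```python
from h import *
r.camera("scene");st()
c=cam("wrist");save(c["pixels"],"w8");
c=cam("scene");crop(c["pixels"],230,130,350,230,5,"s8")
```

```text
t 11.8 pos [ 0.5077 -0.2511  0.0997] yaw 1.294 fix [-0.0006 -0.0006 -0.    ] q [-0.58  0.46  1.72  0.    0.96 -0.31] F [ 0.1  0.1 -1.2] w 0.632
```

View pics/w8.png

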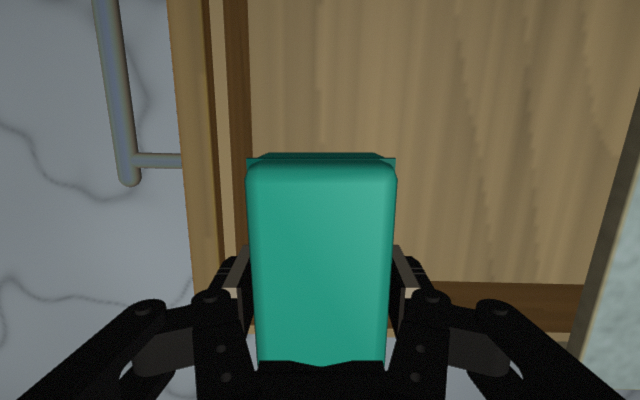

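View pics/s8.png

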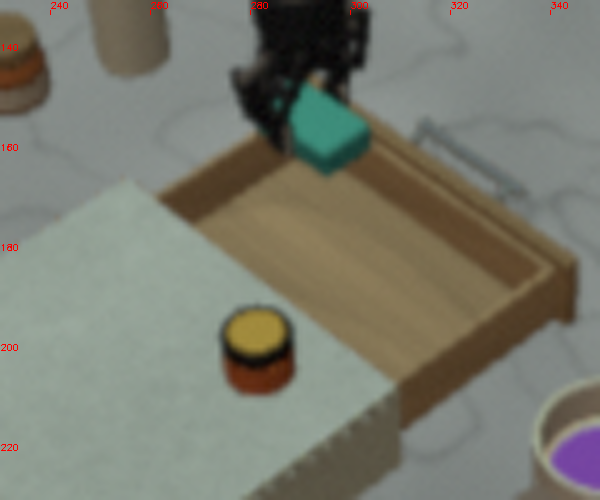

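```bash
cat >> h.py <<'E'
def toD(P):
    q=np.atleast_2d(P)[:,:2]-UF; return np.c_[q@u+.19,q@v].round(4)
E
python3 - <<'E'
from h import *
c=cam("wrist");st()
print(toD(unp(c,[(250,60),(250,140)],.021)),toD(unp(c,[(226,60),(247,140)],.075)),toD(unp(c,[(183,60),(183,150),(210,60)],.086)))
print(toD(unp(c,[(500,282)],.021)),toD(unp(c,[(500,333)],.075)), "tcp",toD(r.get_obs()["tool_pos"]))
print(toD(unp(c,[(630,120)],.095)))
E
```

```text
t 11.95 pos [ 0.5094 -0.2522  0.1018] yaw 1.292 fix [-0.0002  0.0001  0.    ] q [-0.58  0.46  1.72  0.    0.96 -0.3 ] F [ 1.3  1.  -2. ] w 0.635
[[ 0.0097 -0.0003]
 [ 0.0074 -0.0487]] [[ 0.0092 -0.0045]
 [ 0.017  -0.041 ]] [[-0.0064 -0.0055]
 [-0.0105 -0.0444]
 [ 0.0052 -0.0054]]
[[ 0.1865 -0.1507]] [[ 0.1597 -0.152 ]] tcp [[ 0.053 -0.092]]
[[ 0.1841 -0.0275]]
```

Request:
{"name": "drive_tool", "arguments": {
  "commands": [
    [[0.07, -0.02, 0], [0, 0, 0], 40],
    [[0.07, -0.02, -0.3], [0, 0, 0], 40],
    [[0.07, -0.02, -0.6], [0, 0, 0], 40],
    [[0.07, -0.02, -0.75], [0, 0, 0], 40],
    [[0.07, -0.02, -0.75], [0, 0, 0], 40]
  ]
}}

```text
clock: 12.45
tool_pos: [0.5174, -0.2546, 0.0263]
ee_rot: [0.798, 0.602, 0.001, -0.0]
contact_force: [-0.4, 0.2, -0.2]
gripper_width: 0.631
```

Request:
{"name": "drive_tool", "arguments": {
  "commands": [
    [[0, 0, -0.03], [0, 0, 0], 40],
    [[0, 0, -0.05], [0, 0, 0], 40]
  ]
}}

```text
clock: 12.65
tool_pos: [0.5193, -0.2555, 0.0235]
ee_rot: [0.798, 0.602, 0.001, 0.002]
contact_force: [0.6, 3.6, 27.6]
gripper_width: 0.632
```

Touching the floor; release gently and rise.

Request:
{"name": "drive_tool", "arguments": {
  "commands": [
    [[0, 0, 0.01], [0, 0, 0], 78],
    [[0, 0, 0.01], [0, 0, 0], 78],
    [[0, 0, 0.4], [0, 0, 0], 78],
    [[0, 0, 0.9], [0, 0, 0], 78],
    [[0, 0, 1], [0, 0, 0], 78]
  ]
}}

```text
clock: 13.15
tool_pos: [0.5224, -0.2575, 0.129]
ee_rot: [0.798, 0.603, 0.003, 0.006]
contact_force: [0.7, -1.0, 0.7]
gripper_width: 0.777
```

Run:
```python
from h import *
r.camera("scene");st()
c=cam("wrist");save(c["pixels"],"w9");
P=unp(c,[(250,60)],.021);print(toD(P))
```

```text
t 13.2 pos [ 0.5222 -0.2573  0.1286] yaw 1.293 fix [ 0.0009  0.0018 -0.    ] q [-0.58  0.44  1.67  0.    1.02 -0.3 ] F [ 0.5 -0.7  1.3] w 0.778
[[ 0.0199 -0.0001]]
```

View pics/w9.png

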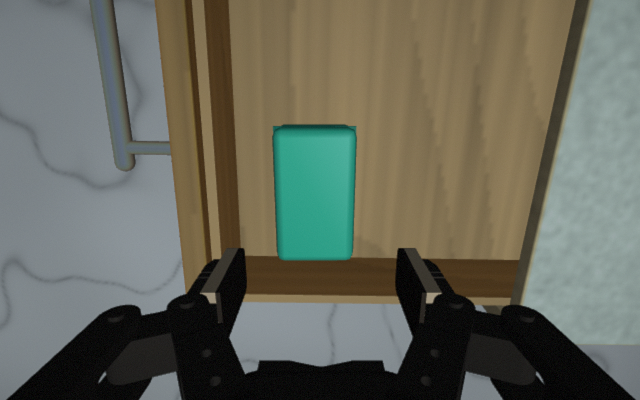

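Run:
```python
from h import *
c=cam("wrist")
a=lambda p,z:toD(unp(c,p,z)).tolist()
print("case",a([(274,128),(356,128),(354,260),(277,260)],.053))
print("front wall base",a([(232,60),(238,200)],.021),"side base",a([(300,258),(500,261)],.021),"unit edge",a([(575,60),(545,200)],.095))
P=unp(c,[(575,60),(535,240)],.095);d=P[0]-P[1];print(np.arctan2(-d[0],d[1]))
P=unp(c,[(232,60),(240,240)],.021);d=P[0]-P[1];print(np.arctan2(-d[0],d[1]))
print("pot D",toD([[.752,-.149]]))
```

```text
case [[0.0374, -0.0412], [0.0882, -0.0405], [0.0908, -0.1316], [0.0371, -0.1321]]
front wall base [[0.0065, 0.0], [0.0048, -0.0989]] side base [[0.0515, -0.1472], [0.2128, -0.1485]] unit edge [[0.1859, -0.0029], [0.1862, -0.0727]]
-0.29496835472153404
-0.3055225582219084
pot D [[0.256  0.0762]]
```

Request:
{"name": "drive_tool", "arguments": {
  "commands": [
    [[0, 0, 0.5], [0.001, 0.002, 0.02], 100],
    [[0.3, 0.2, 1], [0.001, 0.002, 0.04], 100],
    [[0.7, 0.4, 1], [0.001, 0.002, 0.06], 100],
    [[1, 0.5, 1], [0.001, 0.002, 0.08], 100],
    [[1, 0.5, 1], [0.001, 0.002, 0.1], 100]
  ]
}}

```text
clock: 13.8
tool_pos: [0.6229, -0.2037, 0.2224]
ee_rot: [0.57, 0.822, -0.0, -0.004]
contact_force: [-2.0, -0.1, -0.0]
gripper_width: 0.997
```

Request:
{"name": "drive_tool", "arguments": {
  "commands": [
    [[0.3, 0.2, 0], [0, 0, 0.02], 100],
    [[0.6, 0.3, 0], [0, 0, 0.04], 100],
    [[0.9, 0.5, 0], [0, 0, 0.06], 100],
    [[1, 0.5, 0], [0, 0, 0.08], 100],
    [[1, 0.5, 0], [0, 0, 0.1], 100]
  ]
}}

```text
clock: 14.3
tool_pos: [0.7235, -0.1524, 0.2185]
ee_rot: [0.284, 0.959, -0.001, -0.006]
contact_force: [0.2, 0.8, -0.3]
gripper_width: 0.998
```

Request:
{"name": "drive_tool", "arguments": {
  "commands": [
    [[0.25, 0, 0], [0, 0, 0.025], 100],
    [[0.25, 0.05, 0], [0, 0, 0.047], 100],
    [[0.25, 0.05, 0], [0, 0, 0.047], 100]
  ]
}}

```text
clock: 14.6
tool_pos: [0.7475, -0.1463, 0.2147]
ee_rot: [0.139, 0.99, -0.002, -0.008]
contact_force: [0.3, -0.0, -1.2]
gripper_width: 0.999
```

Run:
```python
from h import *
r.camera("scene");st()
c=cam("wrist");save(c["pixels"],"w10");
print(proj(c,[[.752,-.149,.14]]))
```

```text
t 14.65 pos [ 0.7474 -0.1468  0.2154] yaw 2.858 fix [ 0.0002 -0.0027 -0.    ] q [-0.28  0.62  1.11 -0.01  1.43 -1.57] F [-0.  -0.8  0.7] w 1.0
[[319.5483226  213.69263392]]
```

View pics/w10.png

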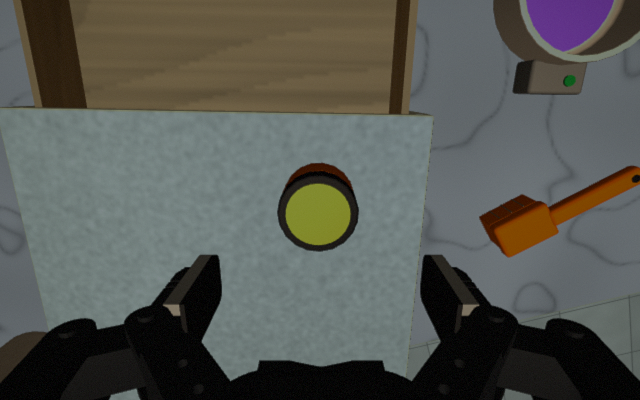

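Request:
{"name": "drive_tool", "arguments": {
  "commands": [
    [[0.05, -0.02, -0.3], [0, -0.0025, 0], 100],
    [[0.05, -0.02, -0.6], [0, -0.0025, 0], 100],
    [[0.05, -0.02, -0.8], [0, -0.0025, 0], 100],
    [[0.05, -0.02, -0.95], [0, -0.0025, 0], 100],
    [[0.05, -0.02, -0.95], [0, -0.0025, 0], 100]
  ]
}}

```text
clock: 15.2
tool_pos: [0.7502, -0.1489, 0.1181]
ee_rot: [0.143, 0.99, -0.001, -0.003]
contact_force: [-1.0, 0.2, -0.1]
gripper_width: 1.002
```

Request:
{"name": "drive_tool", "arguments": {
  "commands": [
    [[0, 0, -0.2], [0, 0, 0], 100],
    [[0, 0, -0.2], [0, 0, 0], 40],
    [[0, 0, -0.2], [0, 0, 0], 40],
    [[0, 0, -0.2], [0, 0, 0], 40],
    [[0, 0, -0.2], [0, 0, 0], 40]
  ]
}}

```text
clock: 15.7
tool_pos: [0.751, -0.1491, 0.0996]
ee_rot: [0.143, 0.99, -0.001, -0.001]
contact_force: [0.5, -0.5, 2.0]
gripper_width: 0.638
```

```bash
python3 -c "
from h import *
print(D(.15,-.088),D(.15,-.088)-r.get_obs()['tool_pos'][:2])
c=cam('wrist');print()"
```

```text
[ 0.6035 -0.2761] [-0.14754303 -0.12700565]
```

Request:
{"name": "drive_tool", "arguments": {
  "commands": [
    [[0, 0, 0.3], [0, 0, 0], 40],
    [[0, 0, 0.6], [0, 0, 0], 40],
    [[-0.3, -0.3, 0.7], [0, 0, 0], 40],
    [[-0.6, -0.5, 0.7], [0, 0, 0], 40],
    [[-0.9, -0.7, 0.7], [0, 0, 0], 40]
  ]
}}

```text
clock: 16.25
tool_pos: [0.6606, -0.2199, 0.1707]
ee_rot: [0.143, 0.99, -0.001, -0.0]
contact_force: [-0.3, -0.7, -0.5]
gripper_width: 0.64
```

Request:
{"name": "drive_tool", "arguments": {
  "commands": [
    [[-0.3, -0.3, 0], [0, 0, 0], 40],
    [[-0.57, -0.56, -0.1], [0, 0, 0], 40],
    [[-0.57, -0.56, -0.4], [0, 0, 0], 40],
    [[-0.57, -0.56, -0.6], [0, 0, 0], 40],
    [[-0.57, -0.56, -0.6], [0, 0, 0], 40]
  ]
}}

```text
clock: 16.75
tool_pos: [0.6011, -0.2751, 0.1081]
ee_rot: [0.144, 0.99, 0.0, -0.003]
contact_force: [-0.3, 0.4, -1.0]
gripper_width: 0.642
```

Run:
```python
from h import *
r.camera("scene");st();print(toD(r.get_obs()["tool_pos"]))
c=cam("wrist");save(c["pixels"],"w11");
```

```text
t 16.8 pos [ 0.6025 -0.2754  0.1098] yaw 2.854 fix [ 0.0001 -0.0006 -0.    ] q [-0.53  0.57  1.49 -0.    1.09 -1.81] F [ 0.  -0.2 -1. ] w 0.642
[[ 0.1488 -0.0877]]
```

View pics/w11.png

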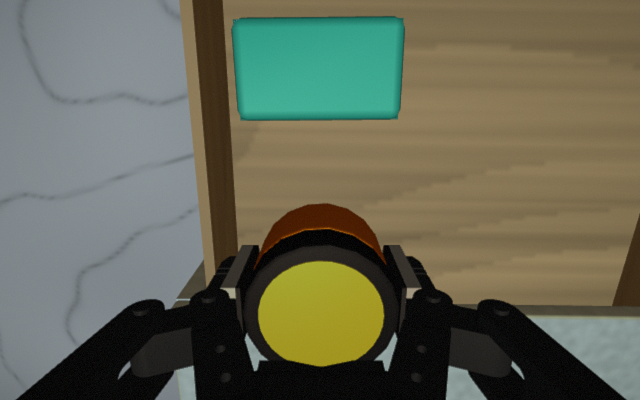

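Request:
{"name": "drive_tool", "arguments": {
  "commands": [
    [[-0.07, 0.02, 0], [0, 0, 0], 40],
    [[-0.07, 0.02, -0.3], [0, 0, 0], 40],
    [[-0.07, 0.02, -0.6], [0, 0, 0], 40],
    [[-0.07, 0.02, -0.82], [0, 0, 0], 40],
    [[-0.07, 0.02, -0.82], [0, 0, 0], 40]
  ]
}}

```text
clock: 17.35
tool_pos: [0.5949, -0.2725, 0.0273]
ee_rot: [0.143, 0.99, -0.0, -0.003]
contact_force: [-0.6, -0.0, -0.8]
gripper_width: 0.642
```

Request:
{"name": "drive_tool", "arguments": {
  "commands": [
    [[0, 0, -0.03], [0, 0, 0], 40],
    [[0, 0, -0.05], [0, 0, 0], 40]
  ]
}}

```text
clock: 17.55
tool_pos: [0.5972, -0.2734, 0.0254]
ee_rot: [0.143, 0.99, -0.001, -0.0]
contact_force: [-0.1, 3.6, 17.0]
gripper_width: 0.644
```

Request:
{"name": "drive_tool", "arguments": {
  "commands": [
    [[0, 0, 0.01], [0, 0, 0], 78],
    [[0, 0, 0.01], [0, 0, 0], 78],
    [[0, 0, 0.4], [0, 0, 0], 78],
    [[0, 0, 0.8], [0, 0, 0], 78],
    [[0, 0, 1], [0, 0, 0], 78]
  ]
}}

```text
clock: 18.05
tool_pos: [0.5992, -0.2745, 0.1299]
ee_rot: [0.143, 0.99, -0.002, 0.002]
contact_force: [0.7, -0.4, -0.2]
gripper_width: 0.778
```

Run:
```python
from h import *
r.camera("scene");st()
c=cam("wrist");save(c["pixels"],"w12");
c=cam("scene");crop(c["pixels"],250,140,490,280,3,"s12")
```

```text
t 18.1 pos [ 0.6005 -0.2752  0.1325] yaw 2.856 fix [0.0011 0.0012 0.    ] q [-0.53  0.53  1.48 -0.    1.12 -1.82] F [-0.1 -1.   2.4] w 0.78
```

View pics/w12.png

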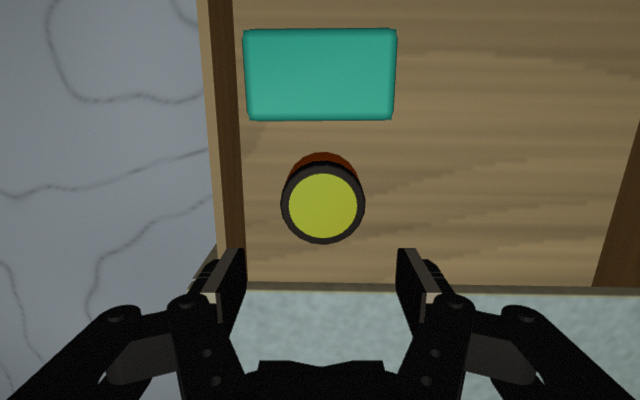

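View pics/s12.png

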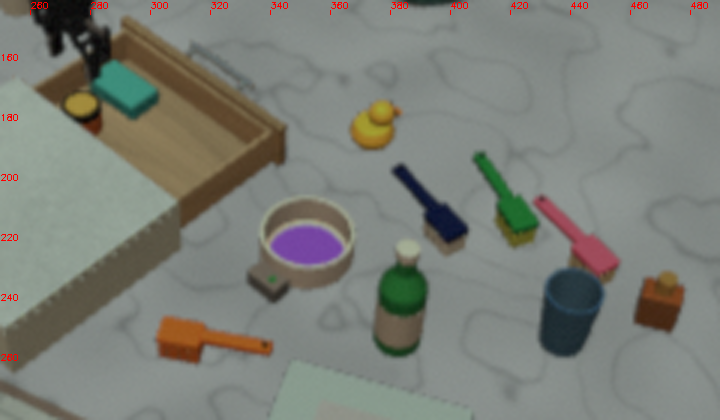

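Request:
{"name": "drive_tool", "arguments": {
  "commands": [
    [[0, 0.1, 0.5], [0.001, 0.001, -0.02], 75],
    [[0, 0.5, 1], [0.001, 0.001, -0.04], 75],
    [[0, 0.9, 1], [0.001, 0.001, -0.06], 75],
    [[0, 1, 1], [0.001, 0.001, -0.08], 75]
  ]
}}

```text
clock: 18.6
tool_pos: [0.5991, -0.1706, 0.2298]
ee_rot: [0.386, 0.923, 0.001, -0.001]
contact_force: [0.2, 0.3, -1.1]
gripper_width: 0.747
```

Request:
{"name": "drive_tool", "arguments": {
  "commands": [
    [[0, 0.3, 0], [0, 0, -0.02], 75],
    [[0, 0.7, 0], [0, 0, -0.04], 75],
    [[0, 1, 0], [0, 0, -0.06], 75],
    [[0, 1, 0], [0, 0, -0.08], 75]
  ]
}}

```text
clock: 19.0
tool_pos: [0.5977, -0.0665, 0.2283]
ee_rot: [0.604, 0.797, 0.001, -0.003]
contact_force: [-0.2, -0.5, -0.6]
gripper_width: 0.753
```

Request:
{"name": "drive_tool", "arguments": {
  "commands": [
    [[-0.1, 0.3, 0], [0, 0, -0.02], 75],
    [[-0.1, 0.7, 0], [0, 0, -0.04], 75],
    [[-0.1, 1, 0], [0, 0, -0.06], 75],
    [[-0.1, 1, 0], [0, 0, -0.06], 75]
  ]
}}

```text
clock: 19.4
tool_pos: [0.5863, 0.037, 0.2269]
ee_rot: [0.742, 0.67, 0.001, -0.004]
contact_force: [-0.3, 0.1, -0.0]
gripper_width: 0.75
```

Request:
{"name": "drive_tool", "arguments": {
  "commands": [
    [[-0.1, 0.3, 0], [0, 0, -0.02], 75],
    [[-0.2, 0.7, 0], [0, 0, -0.04], 75],
    [[-0.2, 1, 0], [0, 0, -0.06], 75],
    [[-0.2, 1, 0], [0, 0, -0.06], 75]
  ]
}}

```text
clock: 19.8
tool_pos: [0.5653, 0.1395, 0.2258]
ee_rot: [0.854, 0.519, 0.002, -0.004]
contact_force: [0.6, 0.2, 0.5]
gripper_width: 0.748
```

Request:
{"name": "drive_tool", "arguments": {
  "commands": [
    [[-0.1, 0.3, 0], [0, 0, 0], 75],
    [[-0.15, 0.7, 0], [0, 0, 0], 75],
    [[-0.15, 0.7, 0], [0, 0, 0], 75]
  ]
}}

```text
clock: 20.1
tool_pos: [0.5495, 0.2118, 0.2249]
ee_rot: [0.853, 0.522, 0.001, -0.005]
contact_force: [-1.0, -0.9, 0.2]
gripper_width: 0.748
```

Run:
```python
from h import *
r.camera("scene");st()
c=cam("wrist");save(c["pixels"],"w13");
print(proj(c,[[.549,.258,.043]]))
```

```text
t 20.15 pos [0.5499 0.2099 0.2249] yaw 1.097 fix [-0.0014 -0.0005 -0.    ] q [0.24 0.35 1.54 0.01 1.25 0.71] F [ 0.8 -0.6 -0.7] w 0.75
[[296.60828532 127.18791681]]
```

View pics/w13.png

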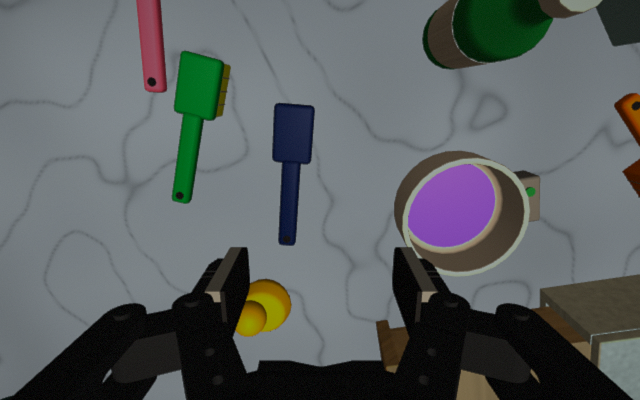

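```bash
cat >> h.py <<'E'
def brush(c,h,e,z=.043):
    P=unp(c,h,z)[:,:2];ce=P.mean(0);E=unp(c,[e],z)[0,:2];d=ce-E
    print(" ctr",ce.round(4),"sides",np.linalg.norm(np.diff(P,axis=0),axis=1).round(3),"len",np.linalg.norm(d).round(3),"yaw",np.arctan2(d[1],d[0]).round(3))
E
python3 - <<'E'
from h import *
c=cam("wrist")
brush(c,[(276,104),(314,106),(311,163),(273,161)],(287,245))
brush(c,[(181,52),(224,58),(217,118),(175,114)],(181,203))
P=unp(c,[(399,214),(530,214),(465,153),(465,276)],.055);print("bowl",P.round(4),(P[:2].mean(0)+P[2:].mean(0))/2,np.linalg.norm(P[0]-P[1]),np.linalg.norm(P[2]-P[3]))
# rim segmentation fit
import cv2
E
```

```text
ctr [0.5437 0.2524] sides [0.035 0.053 0.037] len 0.114 yaw 1.015
 ctr [0.4883 0.3291] sides [0.038 0.053 0.039] len 0.115 yaw 0.836
bowl [[0.5996 0.1393 0.055 ]
 [0.712  0.082  0.055 ]
 [0.677  0.1665 0.055 ]
 [0.6329 0.0467 0.055 ]] [0.65538639 0.10861607 0.055     ] 0.12620529770141928 0.127708451184323
```

Request:
{"name": "drive_tool", "arguments": {
  "commands": [
    [[-0.06, 0.42, -0.2], [-0.0014, -0.0005, -0.013], 75],
    [[-0.06, 0.42, -0.6], [-0.0014, -0.0005, -0.013], 75],
    [[-0.06, 0.42, -1], [-0.0014, -0.0005, -0.013], 75],
    [[-0.06, 0.42, -1], [-0.0014, -0.0005, -0.013], 75],
    [[-0.06, 0.42, -1], [-0.0014, -0.0005, -0.013], 75]
  ]
}}

```text
clock: 20.75
tool_pos: [0.5444, 0.2487, 0.125]
ee_rot: [0.875, 0.485, -0.001, 0.0]
contact_force: [0.9, -0.1, -0.2]
gripper_width: 0.746
```

Run:
```python
from h import *
r.camera("scene");st()
c=cam("wrist");save(c["pixels"],"w14");
print(proj(c,[[.5437,.2524,.043]]))
```

```text
t 20.8 pos [0.5457 0.2493 0.1264] yaw 1.012 fix [0.0001 0.0003 0.    ] q [ 0.31  0.47  1.62 -0.    1.05  0.87] F [-0.2  0.1  0.8] w 0.751
[[314.3233865  200.85088916]]
```

View pics/w14.png

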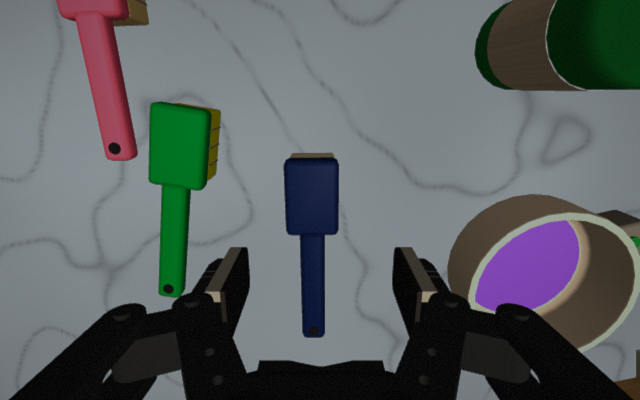

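Run:
```python
from h import *
c=cam("wrist");st();print(unp(c,[(311.5,197)],.043))
```

```text
t 20.9 pos [0.5464 0.2499 0.1274] yaw 1.012 fix [-0.0001  0.0007  0.    ] q [ 0.31  0.47  1.62 -0.    1.05  0.87] F [ 0.1 -0.4 -0.2] w 0.747
[[0.54414108 0.25608289 0.043     ]]
```

Request:
{"name": "drive_tool", "arguments": {
  "commands": [
    [[-0.03, 0.05, -0.3], [0, 0.0005, 0], 75],
    [[-0.03, 0.05, -0.6], [0, 0.0005, 0], 75],
    [[-0.03, 0.05, -0.9], [0, 0.0005, 0], 75],
    [[-0.03, 0.05, -0.98], [0, 0.0005, 0], 75],
    [[-0.03, 0.05, -0.98], [0, 0.0005, 0], 75]
  ]
}}

```text
clock: 21.4
tool_pos: [0.5436, 0.2548, 0.0298]
ee_rot: [0.875, 0.485, 0.001, 0.0]
contact_force: [0.5, 0.4, 0.6]
gripper_width: 0.745
```

Request:
{"name": "drive_tool", "arguments": {
  "commands": [
    [[0, 0, -0.16], [0, 0, 0], 75],
    [[0, 0, -0.16], [0, 0, 0], 20],
    [[0, 0, -0.16], [0, 0, 0], 20],
    [[0, 0, -0.16], [0, 0, 0], 20],
    [[0, 0, -0.16], [0, 0, 0], 20]
  ]
}}

```text
clock: 21.9
tool_pos: [0.5449, 0.2552, 0.0156]
ee_rot: [0.875, 0.485, 0.002, 0.0]
contact_force: [-0.4, 0.6, 6.7]
gripper_width: 0.436
```

Request:
{"name": "drive_tool", "arguments": {
  "commands": [
    [[0, 0, 0.3], [0, 0, 0], 20],
    [[0, 0, 0.7], [0, 0, 0], 20],
    [[0.2, -0.3, 1], [0, 0, 0], 20],
    [[0.4, -0.6, 1], [0, 0, 0], 20],
    [[0.7, -0.9, 1], [0, 0, 0], 20]
  ]
}}

```text
clock: 22.4
tool_pos: [0.6153, 0.1648, 0.118]
ee_rot: [0.874, 0.485, 0.003, 0.001]
contact_force: [0.7, 1.3, -1.3]
gripper_width: 0.433
```

Request:
{"name": "drive_tool", "arguments": {
  "commands": [
    [[0.2, -0.3, 0], [0, 0, 0], 20],
    [[0.4, -0.55, 0], [0, 0, 0], 20],
    [[0.4, -0.55, 0], [0, 0, 0], 20]
  ]
}}

```text
clock: 22.7
tool_pos: [0.6587, 0.1062, 0.1191]
ee_rot: [0.875, 0.484, 0.005, 0.002]
contact_force: [-0.2, -0.3, -0.2]
gripper_width: 0.433
```

Run:
```python
from h import *
r.camera("scene");st()
c=cam("wrist");save(c["pixels"],"w15");
c=cam("scene");crop(c["pixels"],250,140,490,280,3,"s15")
```

```text
t 22.75 pos [0.6567 0.1081 0.1186] yaw 1.01 fix [-0.0003  0.0012  0.    ] q [0.06 0.55 1.48 0.   1.1  0.62] F [-0.   0.3 -0.3] w 0.43
```

View pics/w15.png

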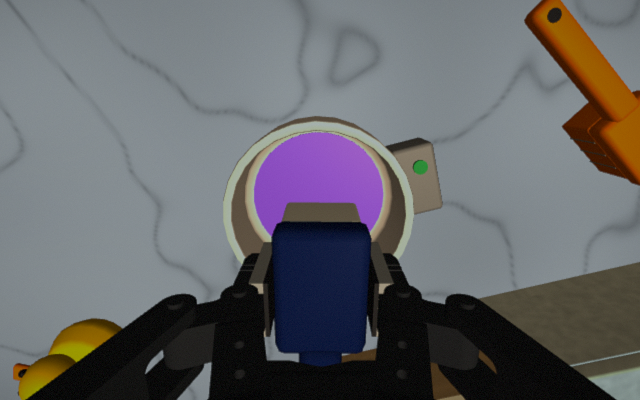

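View pics/s15.png

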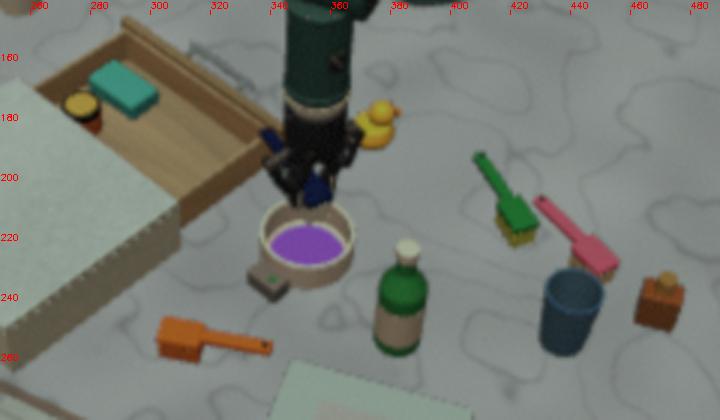

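Run:
```python
from h import *
c=cam("wrist");st();print(unp(c,[(318,214),(223,210),(413,210),(318,120)],.055))
```

```text
t 22.9 pos [0.6543 0.1106 0.118 ] yaw 1.014 fix [-0.0003  0.0008  0.    ] q [0.06 0.55 1.48 0.   1.1  0.62] F [-0.4 -0.5 -0.7] w 0.431
[[0.65396503 0.11015175 0.055     ]
 [0.60430102 0.1443645  0.055     ]
 [0.70659161 0.08045623 0.055     ]
 [0.68512797 0.15991402 0.055     ]]
```

Request:
{"name": "drive_tool", "arguments": {
  "commands": [
    [[0, 0, -0.2], [0, 0.001, 0], 20],
    [[0, 0, -0.4], [0, 0.001, 0], 20],
    [[0, 0, -0.6], [0, 0.001, 0], 20],
    [[0, 0, -0.7], [0, 0.001, 0], 20],
    [[0, 0, -0.7], [0, 0.001, 0], 20]
  ]
}}

```text
clock: 23.4
tool_pos: [0.6519, 0.1112, 0.0454]
ee_rot: [0.874, 0.486, -0.002, -0.002]
contact_force: [0.1, -0.3, 0.3]
gripper_width: 0.433
```

Request:
{"name": "drive_tool", "arguments": {
  "commands": [
    [[0, 0, -0.02], [0, 0, 0], 20],
    [[0, 0, -0.02], [0, 0, 0], 20],
    [[0, 0, -0.02], [0, 0, 0], 20],
    [[0, 0, -0.02], [0, 0, 0], 20],
    [[0, 0, -0.02], [0, 0, 0], 20]
  ]
}}

```text
clock: 23.9
tool_pos: [0.6523, 0.1112, 0.044]
ee_rot: [0.874, 0.486, -0.002, -0.002]
contact_force: [0.2, -0.6, -1.2]
gripper_width: 0.433
```

Request:
{"name": "drive_tool", "arguments": {
  "commands": [
    [[0, 0, 0], [0, 0, 0], 20],
    [[0, 0, 0], [0, 0, 0], 20],
    [[0, 0, 0], [0, 0, 0], 20],
    [[0, 0, 0], [0, 0, 0], 20],
    [[0, 0, 0], [0, 0, 0], 20]
  ]
}}

```text
clock: 24.4
tool_pos: [0.6523, 0.1112, 0.044]
ee_rot: [0.874, 0.486, -0.002, -0.002]
contact_force: [1.3, -0.7, -0.7]
gripper_width: 0.436
```

Run:
```python
from h import *
st()
c=cam("wrist");save(c["pixels"],"w16")
c=cam("side");crop(c["pixels"],230,150,390,270,4,"s16")
```

```text
t 24.4 pos [0.6523 0.1112 0.044 ] yaw 1.015 fix [-0.0003 -0.0008  0.    ] q [0.06 0.64 1.53 0.   0.97 0.62] F [ 1.3 -0.7 -0.7] w 0.436
```

View pics/s16.png

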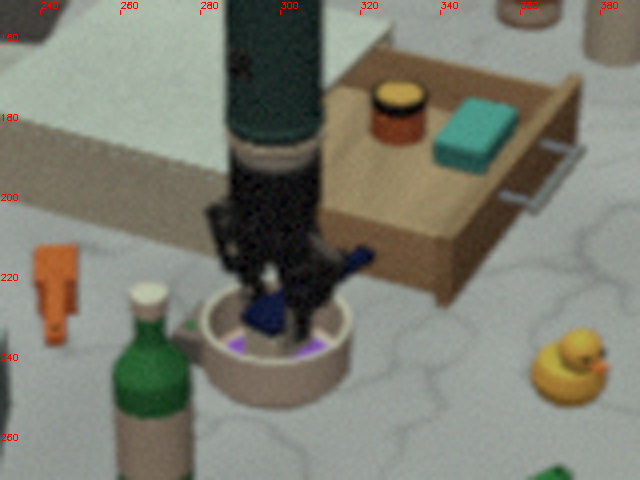

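View pics/w16.png

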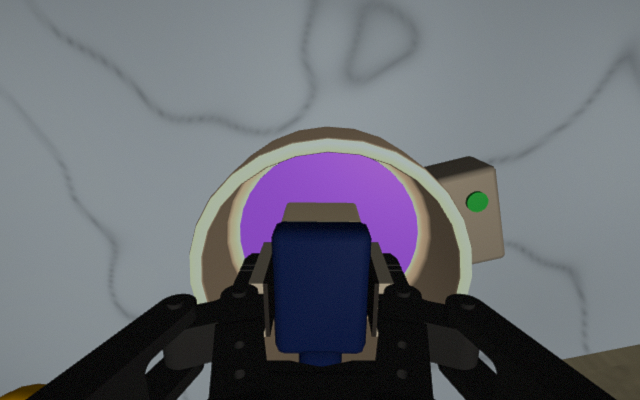

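Request:
{"name": "drive_tool", "arguments": {
  "commands": [
    [[0, 0, 0.3], [0, 0, 0], 20],
    [[0, 0, 0.6], [0, 0, 0], 20],
    [[0, -0.2, 1], [0, 0, -0.02], 20],
    [[0, -0.4, 1], [0, 0, -0.04], 20],
    [[0, -0.6, 1], [0, 0, -0.06], 20]
  ]
}}

```text
clock: 25.0
tool_pos: [0.6536, 0.0507, 0.1461]
ee_rot: [0.95, 0.311, 0.0, -0.002]
contact_force: [0.5, 0.0, -1.6]
gripper_width: 0.436
```

Request:
{"name": "drive_tool", "arguments": {
  "commands": [
    [[0, -0.2, 0.1], [0, 0, -0.02], 20],
    [[0, -0.5, 0.1], [0, 0, -0.04], 20],
    [[0, -0.7, 0.1], [0, 0, -0.06], 20],
    [[0, -0.9, 0.1], [0, 0, -0.08], 20],
    [[0, -0.9, 0.1], [0, 0, -0.1], 20]
  ]
}}

```text
clock: 25.5
tool_pos: [0.6536, -0.0421, 0.1561]
ee_rot: [1.0, -0.001, 0.001, -0.001]
contact_force: [0.6, 1.1, -1.1]
gripper_width: 0.433
```

Run:
```python
from h import *
st();T=D(.14,.097);print(T,(T-r.get_obs()["tool_pos"][:2]).round(4))
```

```text
t 25.5 pos [ 0.6536 -0.0421  0.1561] yaw -0.003 fix [-0.0003  0.0003 -0.    ] q [-0.17  0.5   1.47  0.    1.17  1.4 ] F [ 0.6  1.1 -1.1] w 0.433
[ 0.6468 -0.096 ] [-0.0068 -0.0539]
```

Turn −0.294 rad → −0.047.

Request:
{"name": "drive_tool", "arguments": {
  "commands": [
    [[-0.07, -0.3, 0], [0, 0, -0.023], 20],
    [[-0.07, -0.54, 0], [0, 0, -0.047], 20],
    [[-0.07, -0.54, -0.2], [0, 0, -0.047], 20],
    [[-0.07, -0.54, -0.4], [0, 0, -0.047], 20],
    [[-0.07, -0.54, -0.4], [0, 0, -0.047], 20]
  ]
}}

```text
clock: 26.0
tool_pos: [0.6442, -0.0958, 0.1134]
ee_rot: [0.989, -0.149, -0.002, -0.001]
contact_force: [-0.7, 0.4, -1.4]
gripper_width: 0.436
```

Run:
```python
from h import *
r.camera("scene");st();print(toD(r.get_obs()["tool_pos"]))
c=cam("wrist");save(c["pixels"],"w17")
c=cam("side");crop(c["pixels"],230,130,390,250,5,"s17")
c=cam("scene");crop(c["pixels"],250,120,370,220,6,"sc17")
```

```text
t 26.05 pos [ 0.6452 -0.0958  0.1148] yaw -0.298 fix [-0.0003 -0.0001  0.    ] q [-0.25  0.55  1.51  0.    1.09  1.61] F [ 0.2 -0.2 -0.2] w 0.437
[[0.1384 0.0967]]
```

View pics/w17.png

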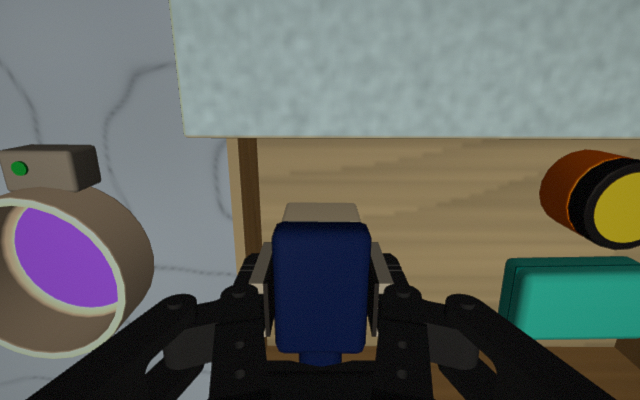

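View pics/s17.png

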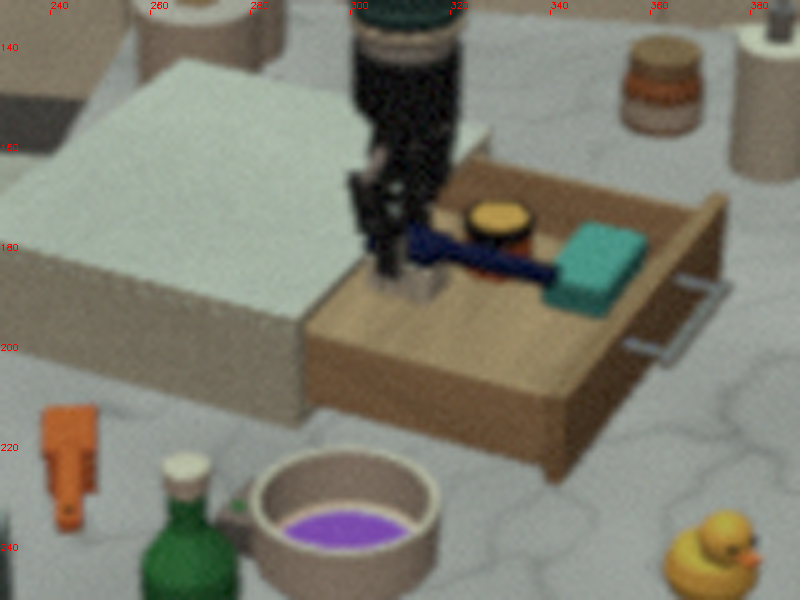

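View pics/sc17.png

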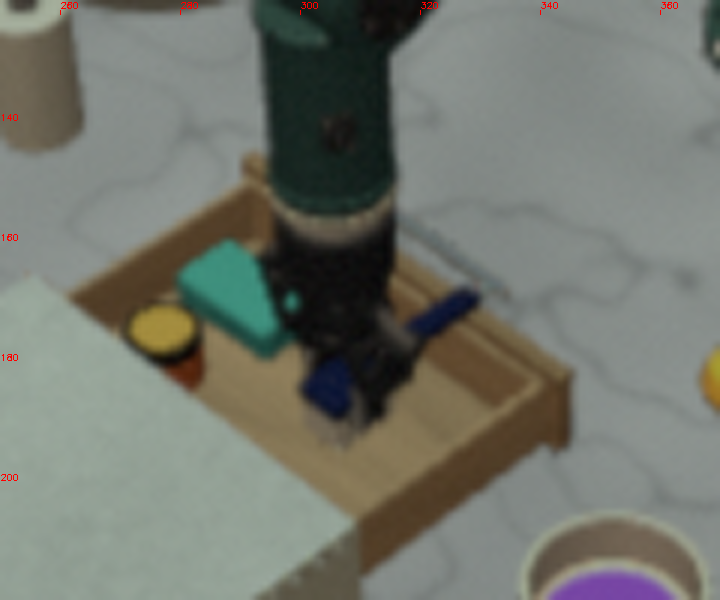

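Run:
```python
from h import *
c=cam("wrist");st()
a=lambda p,z:toD(unp(c,p,z)).tolist()
print("wall base",a([(259,170),(262,200)],.021),"wall top inner",a([(239,170),(245,220)],.075),"unit edge",a([(300,137),(500,137)],.095),"pot",a([(632,206)],.066))
```

```text
t 26.25 pos [ 0.6475 -0.0961  0.1174] yaw -0.298 fix [-0.0001  0.0007 -0.    ] q [-0.25  0.54  1.51  0.    1.09  1.61] F [ 0.1  0.3 -0.5] w 0.43
wall base [[0.162, 0.1411], [0.1396, 0.1402]] wall top inner [[0.1744, 0.142], [0.1449, 0.1408]] unit edge [[0.1948, 0.1067], [0.1941, 0.0115]] pot [[0.1489, -0.088]]
```

Request:
{"name": "drive_tool", "arguments": {
  "commands": [
    [[-0.02, -0.03, -0.2], [0, 0, 0], 20],
    [[-0.02, -0.03, -0.4], [0, 0, 0], 20],
    [[-0.02, -0.03, -0.6], [0, 0, 0], 20],
    [[-0.02, -0.03, -0.76], [0, 0, 0], 20],
    [[-0.02, -0.03, -0.76], [0, 0, 0], 20]
  ]
}}

```text
clock: 26.75
tool_pos: [0.6442, -0.0986, 0.0397]
ee_rot: [0.989, -0.148, 0.001, -0.001]
contact_force: [-0.9, 0.1, -1.1]
gripper_width: 0.431
```

Request:
{"name": "drive_tool", "arguments": {
  "commands": [
    [[0, 0, -0.04], [0, 0, 0], 20],
    [[0, 0, -0.06], [0, 0, 0], 20]
  ]
}}

```text
clock: 26.95
tool_pos: [0.6469, -0.0992, 0.0365]
ee_rot: [0.989, -0.148, 0.003, -0.0]
contact_force: [-1.3, 0.3, 20.4]
gripper_width: 0.433
```

Request:
{"name": "drive_tool", "arguments": {
  "commands": [
    [[0, 0, 0.01], [0, 0, 0], 56],
    [[0, 0, 0.01], [0, 0, 0], 56],
    [[0, 0, 0.3], [0, 0, 0], 56],
    [[0, 0, 0.7], [0, 0, 0], 56],
    [[0, 0, 1], [0, 0, 0], 56]
  ]
}}

```text
clock: 27.45
tool_pos: [0.6475, -0.0993, 0.1386]
ee_rot: [0.989, -0.148, 0.004, -0.0]
contact_force: [0.0, -0.2, 0.3]
gripper_width: 0.56
```

Run:
```python
from h import *
r.camera("scene");st()
c=cam("wrist");save(c["pixels"],"w18")
c=cam("side");crop(c["pixels"],230,130,390,250,5,"s18")
c=cam("scene");crop(c["pixels"],250,120,490,270,3,"sc18")
```

```text
t 27.5 pos [ 0.6504 -0.1     0.144 ] yaw -0.297 fix [ 0.0004  0.0025 -0.    ] q [-0.26  0.51  1.48  0.    1.13  1.61] F [ 1.  -0.6  3.5] w 0.56
```

View pics/w18.png

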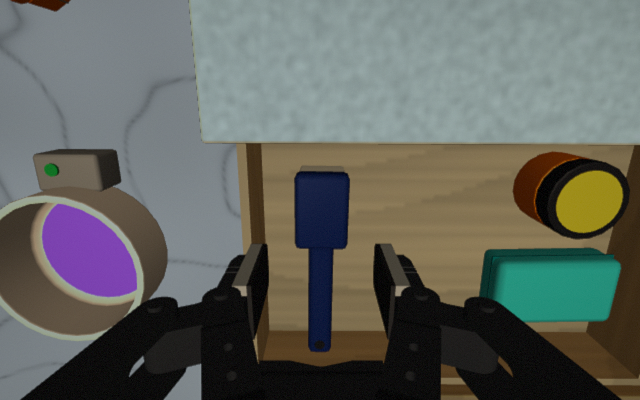

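View pics/s18.png

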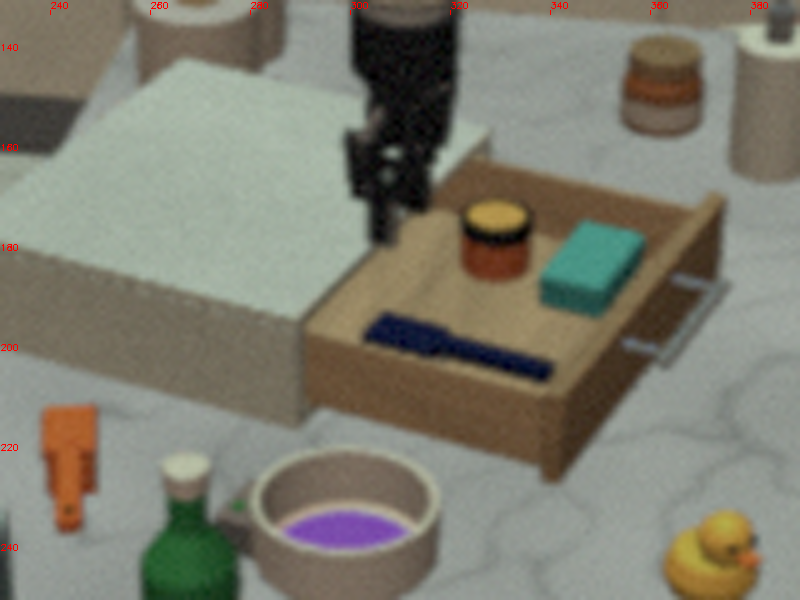

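View pics/sc18.png

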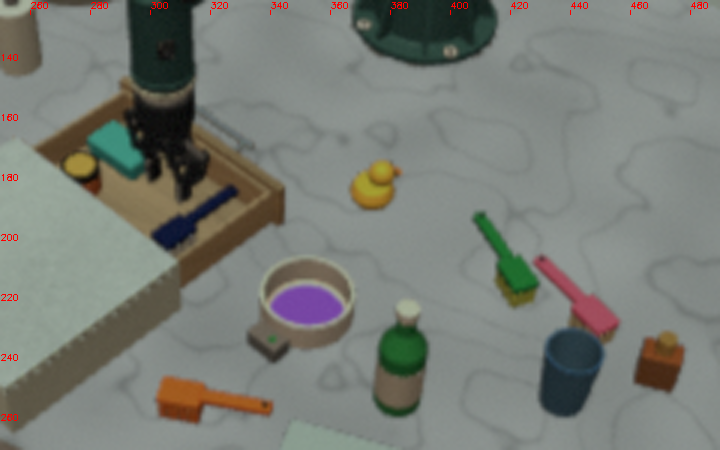

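Request:
{"name": "drive_tool", "arguments": {
  "commands": [
    [[0, 0.1, 0.5], [0, 0.002, 0.02], 75],
    [[-0.1, 0.5, 0.9], [0, 0.002, 0.04], 75],
    [[-0.2, 0.9, 0.9], [0, 0.002, 0.06], 75],
    [[-0.3, 1, 0.9], [0, 0.002, 0.08], 75]
  ]
}}

```text
clock: 28.05
tool_pos: [0.617, 0.0046, 0.228]
ee_rot: [0.994, 0.106, -0.002, -0.001]
contact_force: [0.6, -0.7, -0.6]
gripper_width: 0.75
```

Request:
{"name": "drive_tool", "arguments": {
  "commands": [
    [[-0.1, 0.3, 0], [0, 0, 0.02], 75],
    [[-0.2, 0.7, 0], [0, 0, 0.04], 75],
    [[-0.3, 1, 0], [0, 0, 0.06], 75],
    [[-0.3, 1, 0], [0, 0, 0.07], 75]
  ]
}}

```text
clock: 28.45
tool_pos: [0.584, 0.1082, 0.2261]
ee_rot: [0.946, 0.324, -0.004, -0.003]
contact_force: [0.2, -0.0, 0.5]
gripper_width: 0.748
```

Request:
{"name": "drive_tool", "arguments": {
  "commands": [
    [[-0.1, 0.3, 0], [0, 0, 0.02], 75],
    [[-0.2, 0.7, 0], [0, 0, 0.04], 75],
    [[-0.3, 1, 0], [0, 0, 0.06], 75],
    [[-0.3, 1, 0], [0, 0, 0.06], 75]
  ]
}}

```text
clock: 28.85
tool_pos: [0.5513, 0.2114, 0.2242]
ee_rot: [0.867, 0.499, -0.006, -0.003]
contact_force: [0.0, -0.0, -0.5]
gripper_width: 0.75
```

Request:
{"name": "drive_tool", "arguments": {
  "commands": [
    [[-0.1, 0.3, 0], [0, 0, 0], 75],
    [[-0.2, 0.7, 0], [0, 0, 0], 75],
    [[-0.3, 1, 0], [0, 0, 0], 75],
    [[-0.3, 1, 0], [0, 0, 0], 75]
  ]
}}

```text
clock: 29.25
tool_pos: [0.5195, 0.3139, 0.2226]
ee_rot: [0.866, 0.499, -0.007, -0.004]
contact_force: [-0.7, -0.4, 0.6]
gripper_width: 0.754
```

Request:
{"name": "drive_tool", "arguments": {
  "commands": [
    [[-0.1, 0.3, 0], [0, 0, 0], 75],
    [[-0.2, 0.7, 0], [0, 0, 0], 75],
    [[-0.3, 0.9, 0], [0, 0, 0], 75],
    [[-0.3, 0.9, 0], [0, 0, 0], 75]
  ]
}}

```text
clock: 29.65
tool_pos: [0.4883, 0.405, 0.2211]
ee_rot: [0.866, 0.5, -0.008, -0.004]
contact_force: [0.3, -1.3, -0.2]
gripper_width: 0.754
```

Run:
```python
from h import *
r.camera("scene");st()
c=cam("wrist");save(c["pixels"],"w19")
```

```text
t 29.7 pos [0.489  0.4035 0.2212] yaw 1.047 fix [ 0.0004 -0.0028  0.    ] q [0.58 0.42 1.43 0.01 1.3  1.1 ] F [-0.2 -1.3  0.1] w 0.748
```

View pics/w19.png

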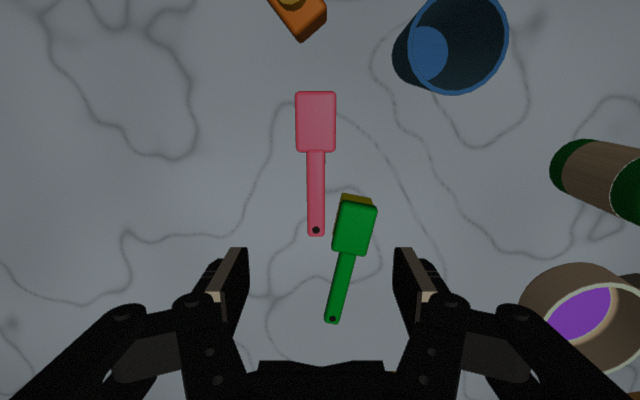

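Run:
```python
from h import *
c=cam("wrist");st()
brush(c,[(296,92),(335,92),(336,152),(296,152)],(316,237))
brush(c,[(343,197),(377,206),(365,256),(333,249)],(332,324))
```

```text
t 29.8 pos [0.4897 0.4023 0.2217] yaw 1.045 fix [ 0.0004 -0.0027  0.    ] q [0.57 0.42 1.43 0.01 1.3  1.1 ] F [ 0.7  0.4 -0.3] w 0.751
 ctr [0.5062 0.4437] sides [0.035 0.054 0.038] len 0.115 yaw 1.044
 ctr [0.4874 0.3343] sides [0.035 0.056 0.034] len 0.118 yaw 0.864
```

Request:
{"name": "drive_tool", "arguments": {
  "commands": [
    [[0.165, 0.41, -0.2], [0, -0.0028, 0], 75],
    [[0.165, 0.41, -0.6], [0, -0.0028, 0], 75],
    [[0.165, 0.41, -1], [0, -0.0028, 0], 75],
    [[0.165, 0.41, -1], [0, -0.0028, 0], 75],
    [[0.165, 0.41, -1], [0, -0.0028, 0], 75]
  ]
}}

```text
clock: 30.3
tool_pos: [0.5065, 0.4417, 0.1214]
ee_rot: [0.867, 0.498, -0.001, 0.001]
contact_force: [-0.1, 0.5, 0.7]
gripper_width: 0.75
```

Run:
```python
from h import *
r.camera("scene");st()
c=cam("wrist");save(c["pixels"],"w20");print(proj(c,[[.5062,.4437,.043]]))
```

```text
t 30.35 pos [0.5076 0.4428 0.1231] yaw 1.043 fix [ 0.0003  0.0003 -0.    ] q [ 0.62  0.56  1.45 -0.    1.13  1.14] F [-0.6  0.9  0.3] w 0.751
[[316.59764195 204.27124002]]
```

View pics/w20.png

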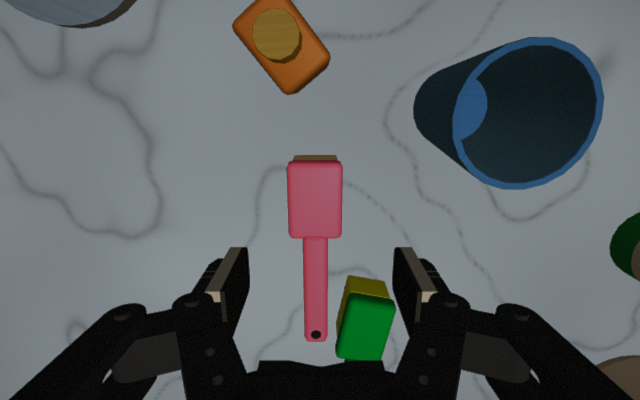

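Request:
{"name": "drive_tool", "arguments": {
  "commands": [
    [[-0.01, 0.03, -0.3], [0, 0, 0], 75],
    [[-0.01, 0.03, -0.6], [0, 0, 0], 75],
    [[-0.01, 0.03, -0.9], [0, 0, 0], 75],
    [[-0.01, 0.03, -0.95], [0, 0, 0], 75],
    [[-0.01, 0.03, -0.95], [0, 0, 0], 75]
  ]
}}

```text
clock: 30.9
tool_pos: [0.5077, 0.4466, 0.0301]
ee_rot: [0.867, 0.498, 0.002, 0.001]
contact_force: [0.1, 0.1, -0.3]
gripper_width: 0.749
```

Request:
{"name": "drive_tool", "arguments": {
  "commands": [
    [[0, 0, -0.15], [0, 0, 0], 75],
    [[0, 0, -0.15], [0, 0, 0], 20],
    [[0, 0, -0.15], [0, 0, 0], 20],
    [[0, 0, -0.15], [0, 0, 0], 20],
    [[0, 0, -0.15], [0, 0, 0], 20]
  ]
}}

```text
clock: 31.4
tool_pos: [0.5083, 0.447, 0.0161]
ee_rot: [0.867, 0.498, 0.003, 0.001]
contact_force: [0.0, 0.3, 3.1]
gripper_width: 0.434
```

Request:
{"name": "drive_tool", "arguments": {
  "commands": [
    [[0, 0, 0.3], [0, 0, 0], 20],
    [[0, 0, 0.7], [0, 0, 0], 20],
    [[0.1, -0.3, 1], [0, 0, 0], 20],
    [[0.3, -0.7, 1], [0, 0, 0], 20],
    [[0.4, -1, 1], [0, 0, 0], 20]
  ]
}}

```text
clock: 31.9
tool_pos: [0.5504, 0.346, 0.118]
ee_rot: [0.867, 0.499, 0.005, 0.001]
contact_force: [1.0, 0.1, -1.5]
gripper_width: 0.43
```

Request:
{"name": "drive_tool", "arguments": {
  "commands": [
    [[0.1, -0.3, 0.1], [0, 0, 0], 20],
    [[0.3, -0.7, 0.1], [0, 0, 0], 20],
    [[0.4, -1, 0.1], [0, 0, 0], 20],
    [[0.4, -1, 0.1], [0, 0, 0], 20]
  ]
}}

```text
clock: 32.3
tool_pos: [0.5919, 0.2421, 0.1283]
ee_rot: [0.868, 0.497, 0.005, 0.002]
contact_force: [-0.2, -0.1, -0.9]
gripper_width: 0.431
```

Request:
{"name": "drive_tool", "arguments": {
  "commands": [
    [[0.2, -0.3, 0], [0, 0, 0], 20],
    [[0.3, -0.7, 0], [0, 0, 0], 20],
    [[0.4, -1, 0], [0, 0, 0], 20],
    [[0.4, -1, 0], [0, 0, 0], 20]
  ]
}}

```text
clock: 32.7
tool_pos: [0.6331, 0.139, 0.1284]
ee_rot: [0.868, 0.496, 0.005, 0.003]
contact_force: [-0.9, 0.4, -0.9]
gripper_width: 0.438
```

Run:
```python
from h import *
r.camera("scene");st();print(np.array([.6535,.1105])-r.get_obs()["tool_pos"][:2])
```

```text
t 32.75 pos [0.6322 0.141  0.1283] yaw 1.038 fix [-0.0001  0.0016  0.    ] q [ 0.11  0.52  1.52 -0.    1.09  0.65] F [-0.1  0.9 -0.8] w 0.436
[ 0.02127822 -0.03045023]
```

Request:
{"name": "drive_tool", "arguments": {
  "commands": [
    [[0.22, -0.31, 0], [0, 0.0015, 0], 20],
    [[0.22, -0.31, -0.2], [0, 0.0015, 0], 20],
    [[0.22, -0.31, -0.4], [0, 0.0015, 0], 20],
    [[0.22, -0.31, -0.6], [0, 0.0015, 0], 20],
    [[0.22, -0.31, -0.8], [0, 0.0015, 0], 20]
  ]
}}

```text
clock: 33.25
tool_pos: [0.6536, 0.1119, 0.0475]
ee_rot: [0.868, 0.496, 0.0, -0.001]
contact_force: [-0.2, 0.6, -0.5]
gripper_width: 0.43
```

Request:
{"name": "drive_tool", "arguments": {
  "commands": [
    [[0, 0, -0.04], [0, 0, 0], 20],
    [[0, 0, -0.04], [0, 0, 0], 20],
    [[0, 0, -0.04], [0, 0, 0], 20],
    [[0, 0, -0.04], [0, 0, 0], 20],
    [[0, 0, -0.04], [0, 0, 0], 20]
  ]
}}

```text
clock: 33.75
tool_pos: [0.6544, 0.1121, 0.0446]
ee_rot: [0.868, 0.496, 0.001, -0.0]
contact_force: [0.5, 0.8, 0.0]
gripper_width: 0.433
```

Request:
{"name": "drive_tool", "arguments": {
  "commands": [
    [[0, 0, 0], [0, 0, 0], 20],
    [[0, 0, 0], [0, 0, 0], 20],
    [[0, 0, 0], [0, 0, 0], 20],
    [[0, 0, 0], [0, 0, 0], 20],
    [[0, 0, 0], [0, 0, 0], 20]
  ]
}}

```text
clock: 34.25
tool_pos: [0.6543, 0.112, 0.0446]
ee_rot: [0.868, 0.496, 0.001, -0.0]
contact_force: [-0.7, -0.3, -0.7]
gripper_width: 0.434
```

Run:
```python
from h import *
st();T=D(.045,.044);print(T,(T-r.get_obs()["tool_pos"][:2]).round(4))
c=cam("side");crop(c["pixels"],230,130,390,270,5,"s21")
```

```text
t 34.25 pos [0.6543 0.112  0.0446] yaw 1.039 fix [-0.0003  0.0003  0.    ] q [0.06 0.64 1.53 0.   0.97 0.6 ] F [-0.7 -0.3 -0.7] w 0.434
[ 0.5406 -0.1196] [-0.1137 -0.2316]
```

View pics/s21.png

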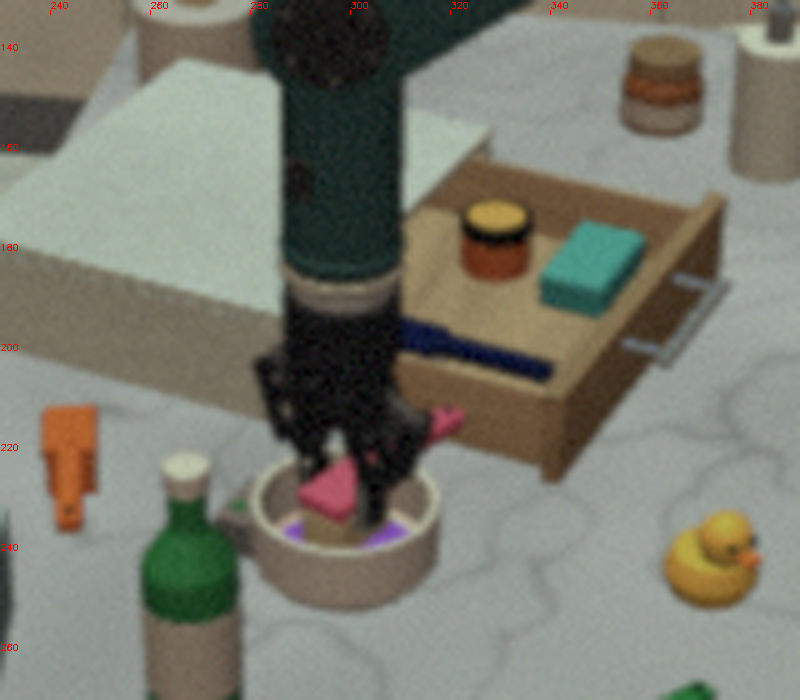

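Request:
{"name": "drive_tool", "arguments": {
  "commands": [
    [[0, 0, 0.3], [0, 0, 0], 20],
    [[0, 0, 0.7], [0, 0, 0], 20],
    [[-0.1, -0.2, 1], [0, 0, 0.02], 20],
    [[-0.2, -0.4, 1], [0, 0, 0.04], 20],
    [[-0.3, -0.6, 1], [0, 0, 0.06], 20]
  ]
}}

```text
clock: 34.8
tool_pos: [0.6249, 0.0516, 0.1462]
ee_rot: [0.758, 0.652, 0.002, 0.001]
contact_force: [-0.4, -0.5, -0.9]
gripper_width: 0.427
```

Request:
{"name": "drive_tool", "arguments": {
  "commands": [
    [[-0.1, -0.2, 0.2], [0, 0, 0.02], 20],
    [[-0.2, -0.4, 0.2], [0, 0, 0.04], 20],
    [[-0.3, -0.6, 0.2], [0, 0, 0.06], 20],
    [[-0.4, -0.8, 0.2], [0, 0, 0.08], 20],
    [[-0.4, -0.9, 0.2], [0, 0, 0.1], 20]
  ]
}}

```text
clock: 35.3
tool_pos: [0.5833, -0.0398, 0.1661]
ee_rot: [0.517, 0.856, 0.002, -0.001]
contact_force: [0.2, -0.6, -1.0]
gripper_width: 0.433
```

Request:
{"name": "drive_tool", "arguments": {
  "commands": [
    [[-0.1, -0.2, 0], [0, 0, 0.02], 20],
    [[-0.2, -0.4, 0], [0, 0, 0.04], 20],
    [[-0.3, -0.6, 0], [0, 0, 0.06], 20],
    [[-0.4, -0.7, 0], [0, 0, 0.08], 20],
    [[-0.4, -0.7, 0], [0, 0, 0.1], 20]
  ]
}}

```text
clock: 35.8
tool_pos: [0.5418, -0.1111, 0.166]
ee_rot: [0.226, 0.974, 0.001, -0.002]
contact_force: [-0.4, 0.2, -1.1]
gripper_width: 0.431
```

Run:
```python
from h import *
st();T=D(.048,.043);print(T,(T-r.get_obs()["tool_pos"][:2]).round(4))
```

```text
t 35.8 pos [ 0.5418 -0.1111  0.166 ] yaw 2.686 fix [-0.0005 -0.0005  0.    ] q [-0.33  0.36  1.69  0.    1.1  -1.44] F [-0.4  0.2 -1.1] w 0.431
[ 0.5432 -0.1214] [ 0.0014 -0.0103]
```

Turn +0.159 rad → 0.025.

Request:
{"name": "drive_tool", "arguments": {
  "commands": [
    [[0.014, -0.1, 0], [0, 0, 0.013], 20],
    [[0.014, -0.1, 0], [0, 0, 0.025], 20],
    [[0.014, -0.1, -0.2], [0, 0, 0.025], 20],
    [[0.014, -0.1, -0.4], [0, 0, 0.025], 20],
    [[0.014, -0.1, -0.4], [0, 0, 0.025], 20]
  ]
}}

```text
clock: 36.3
tool_pos: [0.5411, -0.1204, 0.1238]
ee_rot: [0.149, 0.989, 0.002, -0.004]
contact_force: [-0.5, 0.2, -0.9]
gripper_width: 0.432
```

Run:
```python
from h import *
r.camera("scene");r.camera("scene");st();print(toD(r.get_obs()["tool_pos"]))
c=cam("wrist");save(c["pixels"],"w22")
c=cam("side");crop(c["pixels"],270,140,390,240,6,"s22")
c=cam("scene");crop(c["pixels"],250,120,370,220,6,"sc22")
```

```text
t 36.4 pos [ 0.5429 -0.121   0.126 ] yaw 2.843 fix [-0.0005 -0.0007  0.    ] q [-0.34  0.42  1.72  0.    1.01 -1.62] F [-0.9 -0.  -0.5] w 0.436
[[0.0476 0.0433]]
```

View pics/w22.png

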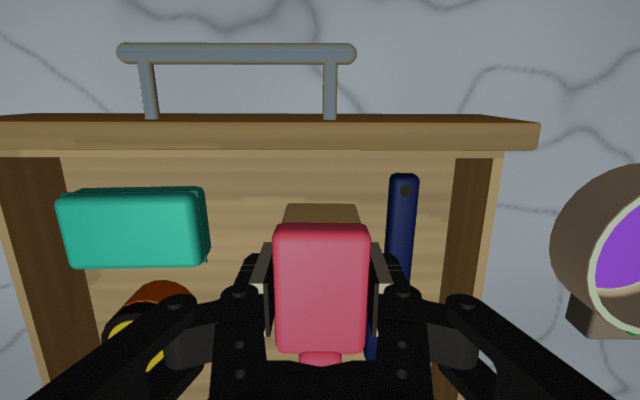

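View pics/s22.png

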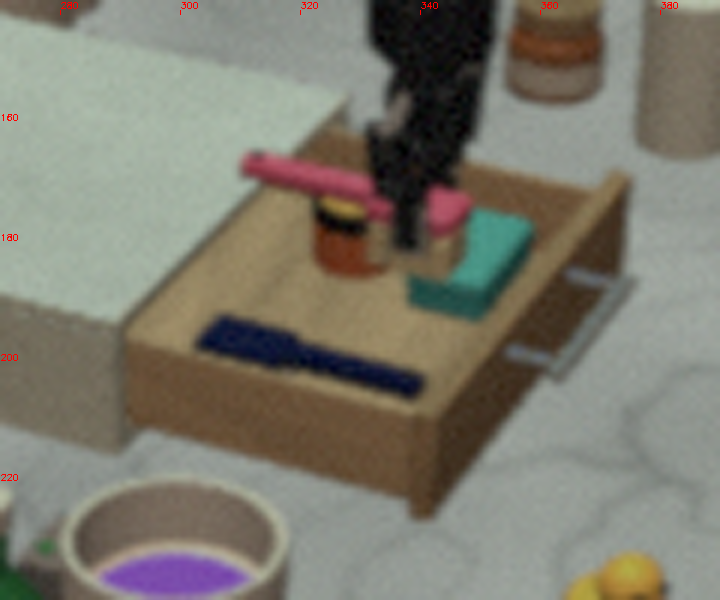

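View pics/sc22.png

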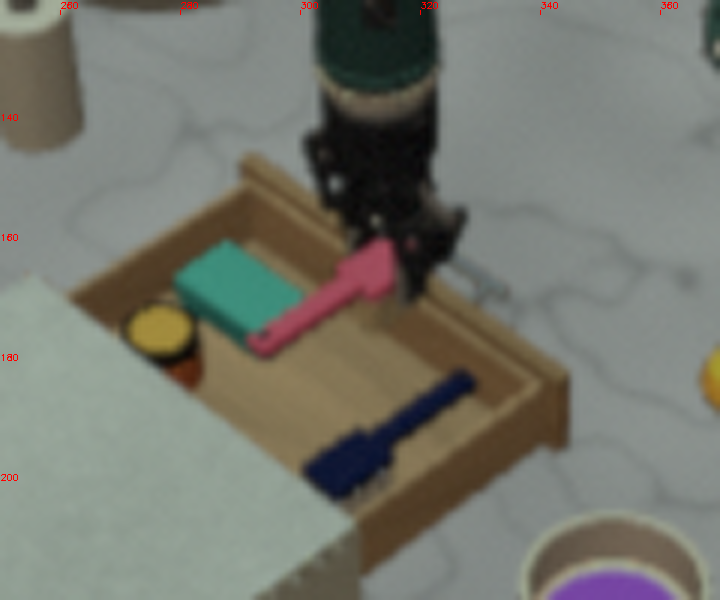

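Run:
```python
from h import *
c=cam("wrist");st()
a=lambda p,z:toD(unp(c,p,z)).tolist()
print("navy handle edges",a([(388,185),(418,185),(385,255),(413,255)],.045)); print("front wall base/top",a([(300,152)],.075),a([(300,150)],.086)," front out",a([(300,120)],.086))
print("+y wall",a([(447,250)],.021), "case",a([(57,200),(207,265)],.053)); print(a([(303,335)],.021))
```

```text
t 36.6 pos [ 0.544  -0.1213  0.1271] yaw 2.843 fix [-0.0004 -0.0003  0.    ] q [-0.34  0.42  1.72  0.    1.01 -1.62] F [-0.9 -0.7 -0.2] w 0.434
navy handle edges [[0.037, 0.0895], [0.0371, 0.1099], [0.0894, 0.0899], [0.0896, 0.1102]]
front wall base/top [[0.0087, 0.0322]] [[0.0057, 0.0329]]  front out [[-0.0101, 0.0333]]
+y wall [[0.0977, 0.1441]] case [[0.0432, -0.1307], [0.092, -0.0365]]
[[0.1776, 0.0275]]
```

Request:
{"name": "drive_tool", "arguments": {
  "commands": [
    [[-0.01, 0, -0.2], [0, 0, 0], 20],
    [[-0.01, 0, -0.4], [0, 0, 0], 20],
    [[-0.01, 0, -0.6], [0, 0, 0], 20],
    [[-0.01, 0, -0.86], [0, 0, 0], 20],
    [[-0.01, 0, -0.86], [0, 0, 0], 20]
  ]
}}

```text
clock: 37.1
tool_pos: [0.5411, -0.1207, 0.0391]
ee_rot: [0.149, 0.989, 0.001, -0.003]
contact_force: [-0.2, 0.1, 0.3]
gripper_width: 0.429
```

Request:
{"name": "drive_tool", "arguments": {
  "commands": [
    [[0, 0, -0.04], [0, 0, 0], 20],
    [[0, 0, -0.05], [0, 0, 0], 20]
  ]
}}

```text
clock: 37.3
tool_pos: [0.5441, -0.1216, 0.037]
ee_rot: [0.149, 0.989, 0.001, -0.0]
contact_force: [-1.7, 1.0, 16.8]
gripper_width: 0.433
```

Request:
{"name": "drive_tool", "arguments": {
  "commands": [
    [[0, 0, 0.01], [0, 0, 0], 56],
    [[0, 0, 0.01], [0, 0, 0], 56],
    [[0, 0, 0.3], [0, 0, 0], 56],
    [[0, 0, 0.7], [0, 0, 0], 56],
    [[0, 0, 1], [0, 0, 0], 56]
  ]
}}

```text
clock: 37.8
tool_pos: [0.5445, -0.1218, 0.1393]
ee_rot: [0.149, 0.989, 0.001, 0.0]
contact_force: [0.4, -0.7, -0.5]
gripper_width: 0.564
```

Run:
```python
from h import *
r.camera("scene");st()
c=cam("wrist");save(c["pixels"],"w23")
c=cam("side");crop(c["pixels"],250,130,410,250,5,"s23")
c=cam("scene");crop(c["pixels"],250,120,490,270,3,"sc23")
```

```text
t 37.85 pos [ 0.5474 -0.1227  0.1438] yaw 2.843 fix [ 0.0002  0.0013 -0.    ] q [-0.34  0.39  1.7   0.    1.04 -1.62] F [ 0.7 -0.6  3.8] w 0.56
```

View pics/w23.png

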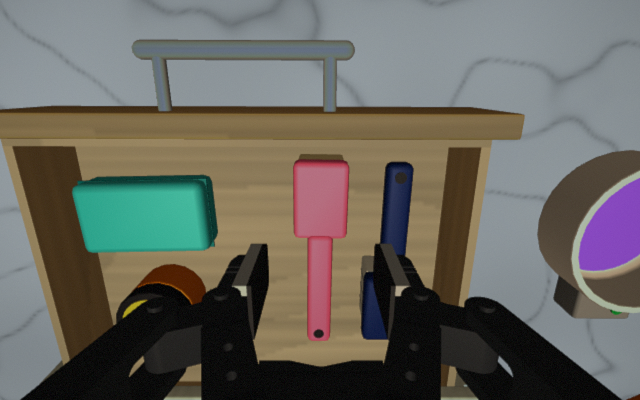

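View pics/s23.png

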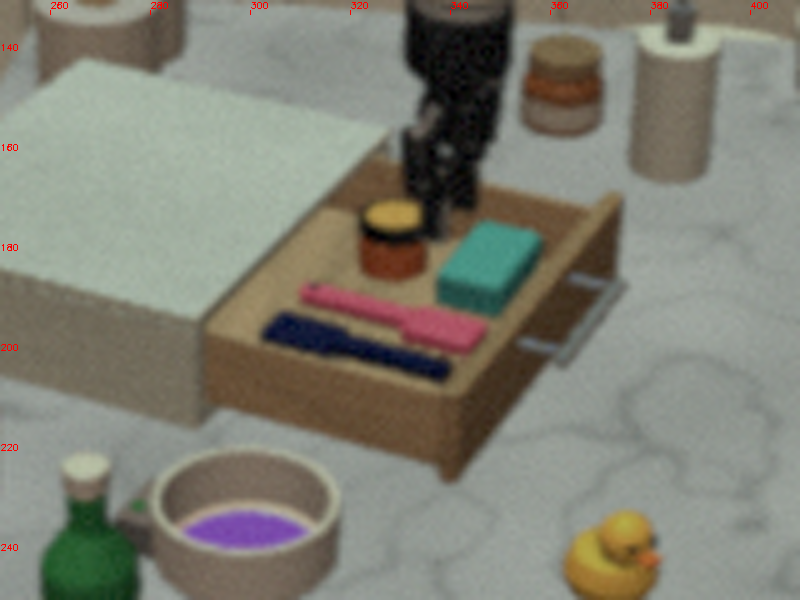

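View pics/sc23.png

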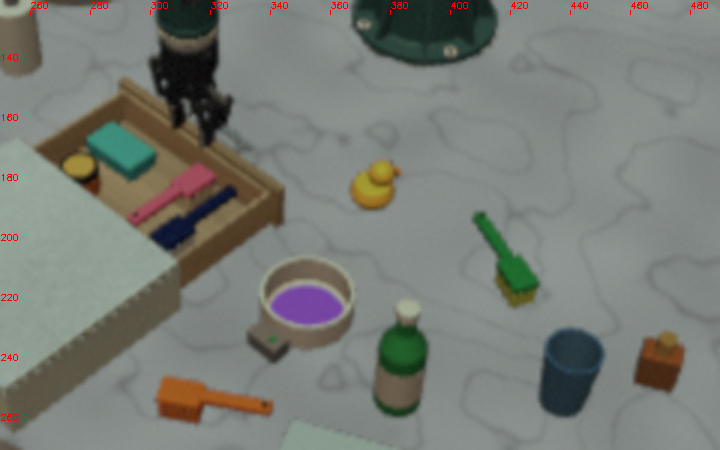

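Request:
{"name": "drive_tool", "arguments": {
  "commands": [
    [[0, 0, 0.5], [0, 0.001, -0.02], 75],
    [[0, 0.3, 0.9], [0, 0.001, -0.04], 75],
    [[-0.1, 0.6, 0.9], [0, 0.001, -0.06], 75],
    [[-0.2, 1, 0.9], [0, 0.001, -0.08], 75]
  ]
}}

```text
clock: 38.4
tool_pos: [0.525, -0.0218, 0.2283]
ee_rot: [0.393, 0.919, -0.0, -0.001]
contact_force: [-0.7, 0.7, -0.5]
gripper_width: 0.752
```

Request:
{"name": "drive_tool", "arguments": {
  "commands": [
    [[-0.1, 0.3, 0], [0, 0, -0.02], 75],
    [[-0.2, 0.6, 0], [0, 0, -0.04], 75],
    [[-0.2, 1, 0], [0, 0, -0.06], 75],
    [[-0.2, 1, 0], [0, 0, -0.08], 75]
  ]
}}

```text
clock: 38.8
tool_pos: [0.5032, 0.0821, 0.2268]
ee_rot: [0.61, 0.792, 0.0, -0.003]
contact_force: [-0.5, -0.7, 0.1]
gripper_width: 0.753
```

Request:
{"name": "drive_tool", "arguments": {
  "commands": [
    [[-0.1, 0.3, 0], [0, 0, -0.02], 75],
    [[-0.2, 0.6, 0], [0, 0, -0.04], 75],
    [[-0.2, 1, 0], [0, 0, -0.06], 75],
    [[-0.2, 1, 0], [0, 0, -0.08], 75]
  ]
}}

```text
clock: 39.2
tool_pos: [0.4817, 0.1857, 0.2254]
ee_rot: [0.789, 0.615, 0.0, -0.004]
contact_force: [-0.3, -0.6, -0.1]
gripper_width: 0.746
```

Request:
{"name": "drive_tool", "arguments": {
  "commands": [
    [[-0.1, 0.3, 0], [0, 0, -0.02], 75],
    [[-0.2, 0.6, 0], [0, 0, -0.04], 75],
    [[-0.2, 1, 0], [0, 0, -0.06], 75],
    [[-0.2, 1, 0], [0, 0, -0.08], 75]
  ]
}}

```text
clock: 39.6
tool_pos: [0.4607, 0.2893, 0.2239]
ee_rot: [0.917, 0.398, 0.001, -0.005]
contact_force: [0.0, -0.3, -0.3]
gripper_width: 0.755
```

Run:
```python
from h import *
r.camera("scene");r.camera("scene");st()
c=cam("wrist");save(c["pixels"],"w24")
```

```text
t 39.7 pos [0.4605 0.2863 0.2237] yaw 0.823 fix [-0.0012 -0.0006 -0.    ] q [0.42 0.28 1.65 0.01 1.21 1.17] F [-1.1 -1.6  0.1] w 0.747
```

View pics/w24.png

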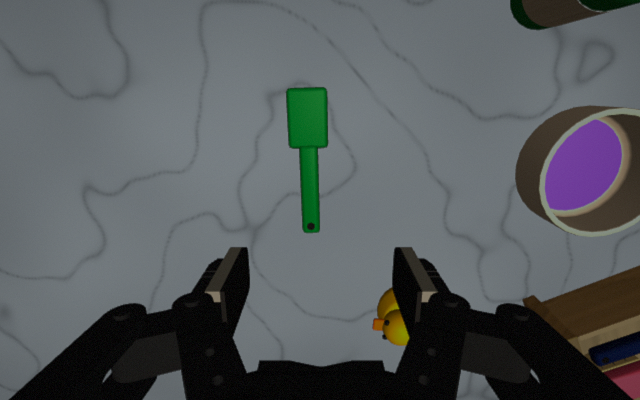

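Run:
```python
from h import *
c=cam("wrist");st()
brush(c,[(287,88),(327,88),(327,148),(288,147)],(311,233))
```

```text
t 39.8 pos [0.4609 0.2851 0.2241] yaw 0.825 fix [-0.0012 -0.0005 -0.    ] q [0.42 0.28 1.65 0.01 1.21 1.16] F [0.2 0.6 0. ] w 0.749
 ctr [0.4851 0.3311] sides [0.036 0.054 0.037] len 0.115 yaw 0.848
```

Request:
{"name": "drive_tool", "arguments": {
  "commands": [
    [[0.25, 0.46, -0.2], [-0.001, -0.0005, 0.003], 75],
    [[0.25, 0.46, -0.6], [-0.001, -0.0005, 0.003], 75],
    [[0.25, 0.46, -1], [-0.001, -0.0005, 0.003], 75],
    [[0.25, 0.46, -1], [-0.001, -0.0005, 0.003], 75],
    [[0.25, 0.46, -1], [-0.001, -0.0005, 0.003], 75]
  ]
}}

```text
clock: 40.3
tool_pos: [0.4854, 0.33, 0.1238]
ee_rot: [0.912, 0.41, -0.001, -0.0]
contact_force: [0.9, -0.0, 0.7]
gripper_width: 0.751
```

Run:
```python
from h import *
r.camera("scene");st()
c=cam("wrist");save(c["pixels"],"w25");print(proj(c,[[.4865,.3315,.043]]))
```

```text
t 40.35 pos [0.4867 0.3307 0.1253] yaw 0.844 fix [-0.0002  0.0001 -0.    ] q [0.48 0.45 1.65 0.   1.03 1.21] F [-0.6  0.2  0.4] w 0.748
[[318.63102085 203.15372206]]
```

View pics/w25.png

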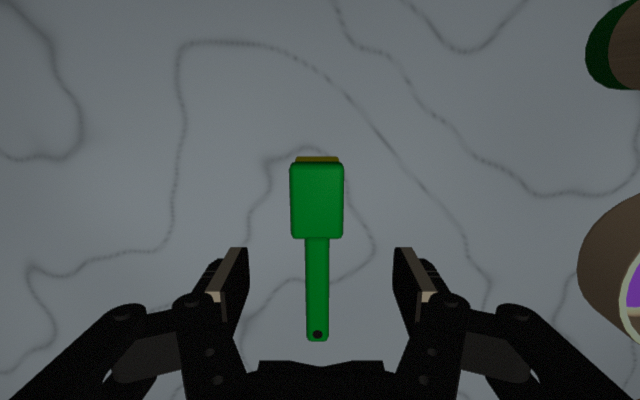

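Request:
{"name": "drive_tool", "arguments": {
  "commands": [
    [[0.005, 0.02, -0.3], [0, 0, 0], 75],
    [[0.005, 0.02, -0.6], [0, 0, 0], 75],
    [[0.005, 0.02, -0.9], [0, 0, 0], 75],
    [[0.005, 0.02, -0.96], [0, 0, 0], 75],
    [[0.005, 0.02, -0.96], [0, 0, 0], 75]
  ]
}}

```text
clock: 40.9
tool_pos: [0.4883, 0.3332, 0.0311]
ee_rot: [0.912, 0.41, 0.002, -0.001]
contact_force: [0.1, -0.0, 0.6]
gripper_width: 0.75
```

Request:
{"name": "drive_tool", "arguments": {
  "commands": [
    [[0, 0, -0.15], [0, 0, 0], 75],
    [[0, 0, -0.15], [0, 0, 0], 20],
    [[0, 0, -0.15], [0, 0, 0], 20],
    [[0, 0, -0.15], [0, 0, 0], 20],
    [[0, 0, -0.15], [0, 0, 0], 20]
  ]
}}

```text
clock: 41.4
tool_pos: [0.489, 0.3336, 0.0169]
ee_rot: [0.912, 0.41, 0.003, -0.001]
contact_force: [-0.7, -0.4, 4.9]
gripper_width: 0.437
```

Request:
{"name": "drive_tool", "arguments": {
  "commands": [
    [[0, 0, 0.3], [0, 0, 0], 20],
    [[0, 0, 0.7], [0, 0, 0], 20],
    [[0.2, -0.3, 1], [0, 0, 0], 20],
    [[0.5, -0.7, 1], [0, 0, 0], 20],
    [[0.7, -1, 1], [0, 0, 0], 20]
  ]
}}

```text
clock: 41.9
tool_pos: [0.5615, 0.2324, 0.1188]
ee_rot: [0.912, 0.41, 0.005, -0.0]
contact_force: [-0.2, -0.0, -1.4]
gripper_width: 0.43
```

Request:
{"name": "drive_tool", "arguments": {
  "commands": [
    [[0.2, -0.3, 0.1], [0, 0, 0], 20],
    [[0.5, -0.7, 0.1], [0, 0, 0], 20],
    [[0.7, -1, 0.1], [0, 0, 0], 20],
    [[0.7, -1, 0.1], [0, 0, 0], 20]
  ]
}}

```text
clock: 42.3
tool_pos: [0.6348, 0.1281, 0.1292]
ee_rot: [0.913, 0.408, 0.006, 0.001]
contact_force: [-0.3, 0.2, -1.1]
gripper_width: 0.431
```

Run:
```python
from h import *
r.camera("scene");st();print(np.array([.6535,.1105])-r.get_obs()["tool_pos"][:2])
```

```text
t 42.35 pos [0.6327 0.1302 0.1288] yaw 0.841 fix [-0.0006  0.0015  0.    ] q [0.09 0.52 1.52 0.   1.09 0.82] F [-0.9  0.8 -1.7] w 0.431
[ 0.02076351 -0.01971806]
```

Request:
{"name": "drive_tool", "arguments": {
  "commands": [
    [[0.21, -0.2, 0], [0, 0.0015, 0], 20],
    [[0.21, -0.2, -0.2], [0, 0.0015, 0], 20],
    [[0.21, -0.2, -0.4], [0, 0.0015, 0], 20],
    [[0.21, -0.2, -0.6], [0, 0.0015, 0], 20],
    [[0.21, -0.2, -0.8], [0, 0.0015, 0], 20]
  ]
}}

```text
clock: 42.85
tool_pos: [0.6525, 0.1116, 0.0479]
ee_rot: [0.913, 0.409, 0.0, -0.002]
contact_force: [0.6, 0.3, 0.1]
gripper_width: 0.436
```

Request:
{"name": "drive_tool", "arguments": {
  "commands": [
    [[0, 0, -0.04], [0, 0, 0], 20],
    [[0, 0, -0.04], [0, 0, 0], 20],
    [[0, 0, -0.04], [0, 0, 0], 20],
    [[0, 0, -0.04], [0, 0, 0], 20],
    [[0, 0, -0.04], [0, 0, 0], 20]
  ]
}}

```text
clock: 43.35
tool_pos: [0.6532, 0.1117, 0.0451]
ee_rot: [0.913, 0.409, 0.001, -0.002]
contact_force: [0.2, 0.5, -1.3]
gripper_width: 0.432
```

Request:
{"name": "drive_tool", "arguments": {
  "commands": [
    [[0, 0, 0], [0, 0, 0], 20],
    [[0, 0, 0], [0, 0, 0], 20],
    [[0, 0, 0], [0, 0, 0], 20],
    [[0, 0, 0], [0, 0, 0], 20],
    [[0, 0, 0], [0, 0, 0], 20]
  ]
}}

```text
clock: 43.85
tool_pos: [0.6532, 0.1117, 0.045]
ee_rot: [0.913, 0.409, 0.001, -0.002]
contact_force: [-0.6, -0.2, -0.7]
gripper_width: 0.432
```

Run:
```python
from h import *
st();T=D(.14,-.008);print(T,(T-r.get_obs()["tool_pos"][:2]).round(4))
c=cam("side");crop(c["pixels"],230,130,390,270,5,"s26")
```

```text
t 43.85 pos [0.6532 0.1117 0.045 ] yaw 0.842 fix [-0.0007  0.0001 -0.    ] q [0.06 0.64 1.53 0.01 0.97 0.79] F [-0.6 -0.2 -0.7] w 0.432
[ 0.6168 -0.1966] [-0.0364 -0.3083]
```

View pics/s26.png

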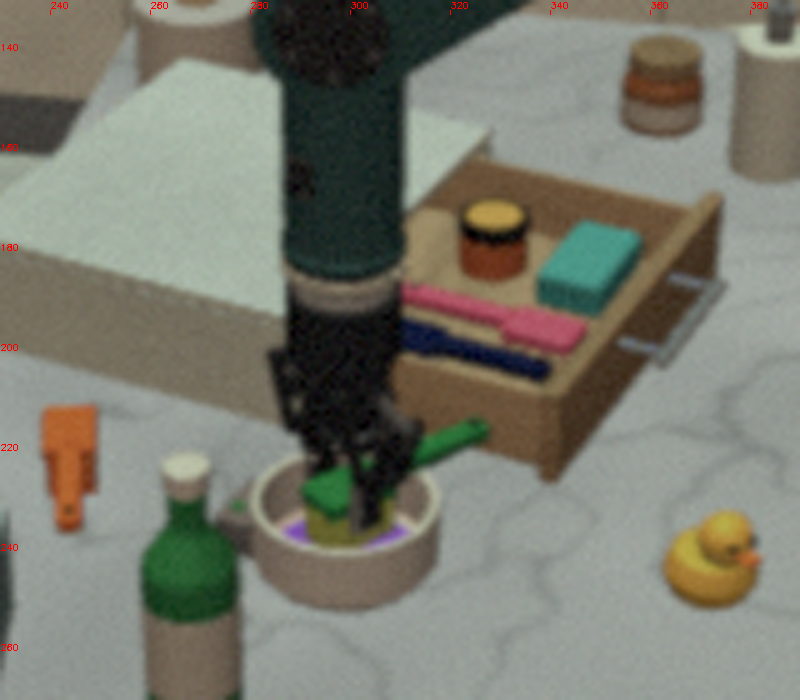

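Request:
{"name": "drive_tool", "arguments": {
  "commands": [
    [[0, 0, 0.3], [0, 0, 0], 20],
    [[0, 0, 0.7], [0, 0, 0], 20],
    [[0, -0.3, 1], [0, 0, -0.02], 20],
    [[-0.1, -0.6, 1], [0, 0, -0.04], 20],
    [[-0.1, -0.9, 1], [0, 0, -0.06], 20]
  ]
}}

```text
clock: 44.4
tool_pos: [0.6429, 0.021, 0.1465]
ee_rot: [0.974, 0.229, 0.002, -0.001]
contact_force: [0.6, -0.4, -1.3]
gripper_width: 0.437
```

Request:
{"name": "drive_tool", "arguments": {
  "commands": [
    [[0, -0.3, 0.2], [0, 0, -0.02], 20],
    [[0, -0.6, 0.2], [0, 0, -0.04], 20],
    [[-0.1, -0.9, 0.2], [0, 0, -0.06], 20],
    [[-0.1, -1, 0.2], [0, 0, -0.08], 20]
  ]
}}

```text
clock: 44.8
tool_pos: [0.6318, -0.0818, 0.1666]
ee_rot: [1.0, -0.024, 0.002, -0.0]
contact_force: [0.2, 0.4, -0.5]
gripper_width: 0.437
```

Request:
{"name": "drive_tool", "arguments": {
  "commands": [
    [[0, -0.3, 0], [0, 0, -0.02], 20],
    [[0, -0.6, 0], [0, 0, -0.04], 20],
    [[-0.1, -0.9, 0], [0, 0, -0.04], 20],
    [[-0.1, -1, 0], [0, 0, -0.04], 20]
  ]
}}

```text
clock: 45.2
tool_pos: [0.6207, -0.1846, 0.1665]
ee_rot: [0.989, -0.15, 0.002, 0.001]
contact_force: [0.3, 0.3, -0.9]
gripper_width: 0.431
```

Run:
```python
from h import *
r.camera("scene");st();T=D(.14,-.008);print(T,(T-r.get_obs()["tool_pos"][:2]).round(4))
c=cam("wrist");save(c["pixels"],"w27")
a=lambda p,z:toD(unp(c,p,z)).tolist()
```

```text
t 45.25 pos [ 0.6213 -0.185   0.1665] yaw -0.302 fix [0.0003 0.0006 0.    ] q [-0.4   0.48  1.48 -0.    1.18  1.48] F [ 0.5 -0.7 -0.6] w 0.436
[ 0.6168 -0.1966] [-0.0045 -0.0116]
```

View pics/w27.png

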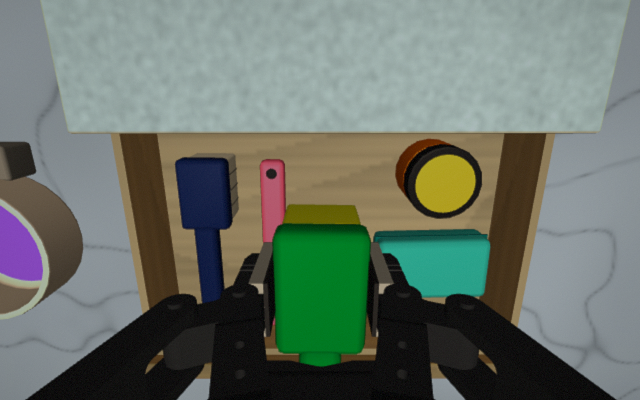

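Run:
```python
from h import *
c=cam("wrist");st()
a=lambda p,z:toD(unp(c,p,z)).tolist()
print("pink handle",a([(261,200),(285,200),(273,161)],.045),"pot",a([(445,182),(410,182),(481,182)],.066),"case",a([(375,240),(488,240)],.053),"edge",a([(300,133)],.095),"navy",a([(178,158),(231,158)],.043))
```

```text
t 45.35 pos [ 0.6218 -0.1819  0.1665] yaw -0.301 fix [-0.      0.0007 -0.    ] q [-0.39  0.48  1.48  0.    1.18  1.48] F [ 0.2  1.1 -1.2] w 0.434
pink handle [[0.1321, 0.0547], [0.1319, 0.0353], [0.1639, 0.0433]] pot [[0.1511, -0.0848], [0.1514, -0.0592], [0.1508, -0.1111]] case [[0.0995, -0.0373], [0.0984, -0.1292]] edge [[0.1912, 0.0186]] navy [[0.1668, 0.1181], [0.1663, 0.0765]]
```

Request:
{"name": "drive_tool", "arguments": {
  "commands": [
    [[-0.06, -0.18, 0], [0, 0.0005, 0], 20],
    [[-0.06, -0.18, -0.2], [0, 0.0005, 0], 20],
    [[-0.06, -0.18, -0.45], [0, 0.0005, 0], 20],
    [[-0.06, -0.18, -0.45], [0, 0.0005, 0], 20]
  ]
}}

```text
clock: 45.75
tool_pos: [0.6133, -0.1983, 0.1184]
ee_rot: [0.989, -0.15, -0.003, -0.001]
contact_force: [-1.1, 0.9, -1.5]
gripper_width: 0.435
```

Run:
```python
from h import *
r.camera("scene");r.camera("scene");st();T=D(.14,-.0115);print((T-r.get_obs()["tool_pos"][:2]).round(4))
c=cam("wrist");save(c["pixels"],"w28")
```

```text
t 45.85 pos [ 0.6155 -0.1993  0.1214] yaw -0.3 fix [-0.0001 -0.0001  0.    ] q [-0.42  0.53  1.52  0.    1.09  1.45] F [-0.3 -0.6  0. ] w 0.436
[ 0.0003 -0.0006]
```

View pics/w28.png

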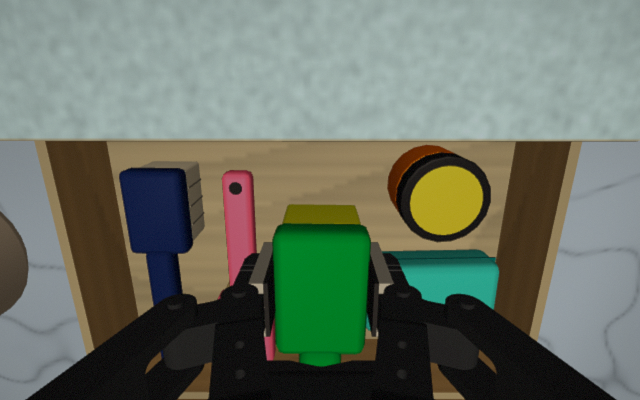

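Request:
{"name": "drive_tool", "arguments": {
  "commands": [
    [[0, 0, -0.2], [0, 0, 0], 20],
    [[0, 0, -0.4], [0, 0, 0], 20],
    [[0, 0, -0.6], [0, 0, 0], 20],
    [[0, 0, -0.81], [0, 0, 0], 20],
    [[0, 0, -0.81], [0, 0, 0], 20]
  ]
}}

```text
clock: 46.4
tool_pos: [0.6153, -0.199, 0.0401]
ee_rot: [0.989, -0.149, -0.001, -0.0]
contact_force: [-0.9, 0.4, -0.8]
gripper_width: 0.437
```

Request:
{"name": "drive_tool", "arguments": {
  "commands": [
    [[0, 0, -0.03], [0, 0, 0], 20],
    [[0, 0, -0.04], [0, 0, 0], 20]
  ]
}}

```text
clock: 46.6
tool_pos: [0.6166, -0.1993, 0.0379]
ee_rot: [0.989, -0.149, 0.001, -0.0]
contact_force: [-0.6, 1.2, 6.6]
gripper_width: 0.435
```

Request:
{"name": "drive_tool", "arguments": {
  "commands": [
    [[0, 0, 0], [0, 0, 0], 55],
    [[0, 0, 0], [0, 0, 0], 55],
    [[0, 0, 0.3], [0, 0, 0], 55],
    [[0, 0, 0.7], [0, 0, 0], 55],
    [[0, 0, 1], [0, 0, 0], 55]
  ]
}}

```text
clock: 47.1
tool_pos: [0.6172, -0.1996, 0.1403]
ee_rot: [0.989, -0.149, 0.002, 0.0]
contact_force: [1.2, 0.7, 1.1]
gripper_width: 0.549
```

Run:
```python
from h import *
r.camera("scene");st()
c=cam("wrist");save(c["pixels"],"w29")
c=cam("side");crop(c["pixels"],250,130,410,250,5,"s29")
```

```text
t 47.15 pos [ 0.6201 -0.2008  0.1456] yaw -0.3 fix [0.0006 0.0016 0.    ] q [-0.42  0.51  1.49  0.    1.13  1.45] F [ 0.9 -0.6  2.4] w 0.549
```

View pics/w29.png

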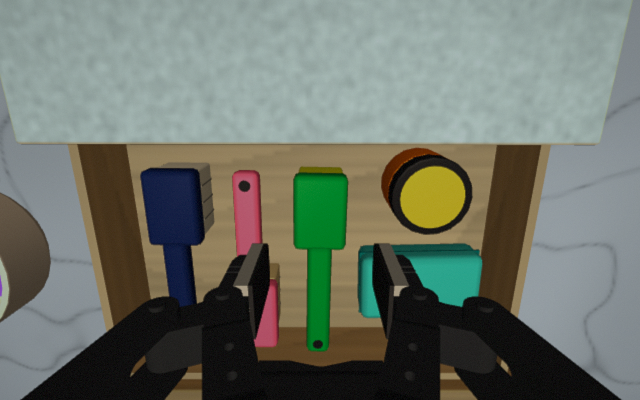

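View pics/s29.png

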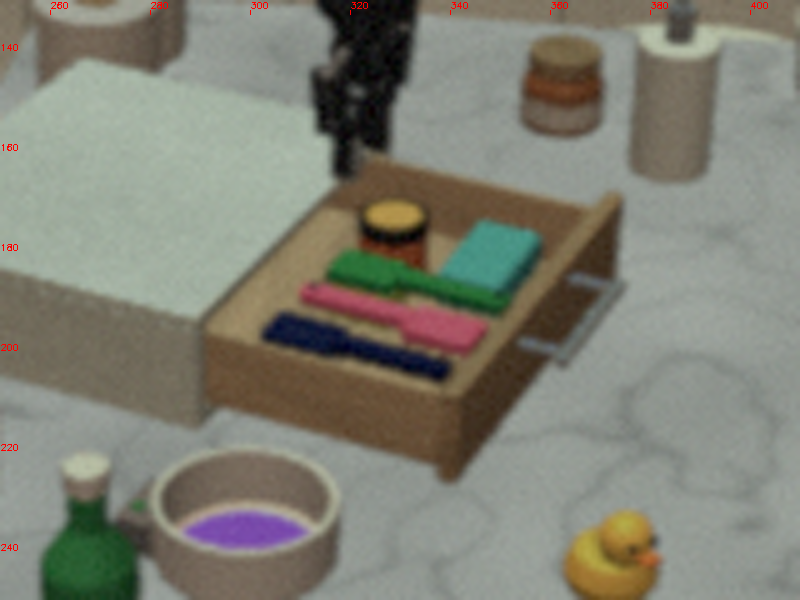

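Request:
{"name": "drive_tool", "arguments": {
  "commands": [
    [[0, 0, 0.5], [0, 0.001, 0.02], 35],
    [[-0.3, 0.1, 0.6], [0, 0.001, 0.04], 35],
    [[-0.6, 0.2, 0.6], [0, 0.001, 0.06], 35],
    [[-0.9, 0.3, 0.6], [0, 0.001, 0.08], 35],
    [[-0.9, 0.3, 0.6], [0, 0.001, 0.1], 35]
  ]
}}

```text
clock: 47.75
tool_pos: [0.5231, -0.1678, 0.1995]
ee_rot: [0.986, 0.166, -0.002, -0.002]
contact_force: [0.7, -0.1, 0.3]
gripper_width: 0.351
```

Request:
{"name": "drive_tool", "arguments": {
  "commands": [
    [[-0.3, 0.1, 0], [0, 0, 0.02], 35],
    [[-0.6, 0.2, 0], [0, 0, 0.04], 35],
    [[-0.9, 0.4, 0], [0, 0, 0.06], 35],
    [[-0.9, 0.4, 0], [0, 0, 0.08], 35],
    [[-0.9, 0.4, 0], [0, 0, 0.1], 35]
  ]
}}

```text
clock: 48.25
tool_pos: [0.4311, -0.1268, 0.1986]
ee_rot: [0.885, 0.465, -0.003, -0.002]
contact_force: [0.2, -0.4, 0.0]
gripper_width: 0.35
```

Run:
```python
from h import *
r.camera("scene");st();print((np.array([.44,-.1295])-r.get_obs()["tool_pos"][:2]).round(4))
```

```text
t 48.3 pos [ 0.4318 -0.1271  0.1987] yaw 0.973 fix [-0.     -0.0012  0.    ] q [-0.44  0.18  1.86 -0.    1.11  0.16] F [-0.1 -1.  -0.4] w 0.35
[ 0.0082 -0.0024]
```

Turn +0.305 rad → 0.0485.

Request:
{"name": "drive_tool", "arguments": {
  "commands": [
    [[0.08, -0.02, 0], [0, -0.001, 0.024], 35],
    [[0.08, -0.02, -0.2], [0, -0.001, 0.0485], 35],
    [[0.08, -0.02, -0.4], [0, -0.001, 0.0485], 35],
    [[0.08, -0.02, -0.5], [0, -0.001, 0.0485], 35],
    [[0.08, -0.02, -0.5], [0, -0.001, 0.0485], 35]
  ]
}}

```text
clock: 48.8
tool_pos: [0.4383, -0.1285, 0.147]
ee_rot: [0.803, 0.596, -0.002, -0.002]
contact_force: [-0.3, 0.8, 0.4]
gripper_width: 0.353
```

Run:
```python
from h import *
r.camera("scene");r.camera("scene");st()
c=cam("wrist");save(c["pixels"],"w30");print(unp(c,[(315,150)],.067))
```

```text
t 48.9 pos [ 0.4398 -0.1292  0.1487] yaw 1.277 fix [ 0.0001 -0.0003  0.    ] q [-0.44  0.26  1.9  -0.    0.98 -0.14] F [0.2 0.1 1. ] w 0.349
[[ 0.44771299 -0.09299966  0.067     ]]
```

View pics/w30.png

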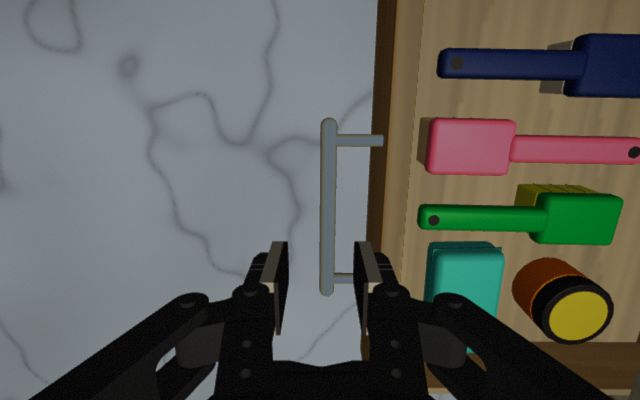

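Request:
{"name": "drive_tool", "arguments": {
  "commands": [
    [[0.04, -0.01, -0.3], [0, 0, 0], 35],
    [[0.04, -0.01, -0.6], [0, 0, 0], 35],
    [[0.04, -0.01, -0.8], [0, 0, 0], 35],
    [[0.04, -0.01, -0.96], [0, 0, 0], 35],
    [[0.04, -0.01, -0.96], [0, 0, 0], 35]
  ]
}}

```text
clock: 49.45
tool_pos: [0.4436, -0.1301, 0.0522]
ee_rot: [0.803, 0.596, -0.001, -0.001]
contact_force: [-0.3, 0.4, -0.2]
gripper_width: 0.353
```

Request:
{"name": "drive_tool", "arguments": {
  "commands": [
    [[0, 0, 0], [0, 0, 0], 0],
    [[0, 0, 0], [0, 0, 0], 0],
    [[0, 0, 0], [0, 0, 0], 0],
    [[0, 0, 0], [0, 0, 0], 0]
  ]
}}

```text
clock: 49.85
tool_pos: [0.4444, -0.1305, 0.0532]
ee_rot: [0.803, 0.596, -0.001, 0.0]
contact_force: [-0.7, 0.0, 4.3]
gripper_width: 0.101
```

Request:
{"name": "drive_tool", "arguments": {
  "commands": [
    [[0.08, -0.024, 0], [0, 0, 0], 0],
    [[0.2, -0.06, 0], [0, 0, 0], 0],
    [[0.34, -0.1, 0], [0, 0, 0], 0],
    [[0.48, -0.144, 0], [0, 0, 0], 0],
    [[0.6, -0.18, 0], [0, 0, 0], 0]
  ]
}}

```text
clock: 50.35
tool_pos: [0.5061, -0.1496, 0.0532]
ee_rot: [0.803, 0.596, -0.001, 0.001]
contact_force: [-2.6, -4.4, -0.4]
gripper_width: 0.099
```

Request:
{"name": "drive_tool", "arguments": {
  "commands": [
    [[0.12, -0.036, 0], [0, 0, 0], 0],
    [[0.24, -0.072, 0], [0, 0, 0], 0],
    [[0.36, -0.108, 0], [0, 0, 0], 0],
    [[0.48, -0.144, 0], [0, 0, 0], 0],
    [[0.6, -0.18, 0], [0, 0, 0], 0]
  ]
}}

```text
clock: 50.85
tool_pos: [0.5669, -0.1685, 0.0533]
ee_rot: [0.803, 0.596, -0.001, 0.001]
contact_force: [-3.1, -4.7, 0.7]
gripper_width: 0.102
```

Request:
{"name": "drive_tool", "arguments": {
  "commands": [
    [[0.1, -0.03, 0], [0, 0, 0], 0],
    [[0.2, -0.06, 0], [0, 0, 0], 0],
    [[0.3, -0.09, 0], [0, 0, 0], 0],
    [[0.4, -0.12, 0], [0, 0, 0], 0],
    [[0.45, -0.135, 0], [0, 0, 0], 0]
  ]
}}

```text
clock: 51.35
tool_pos: [0.6133, -0.1829, 0.0533]
ee_rot: [0.803, 0.596, -0.001, 0.002]
contact_force: [-3.6, -5.1, -0.5]
gripper_width: 0.103
```

Run:
```python
from h import *
st()
c=cam("wrist");save(c["pixels"],"w31")
c=cam("side");crop(c["pixels"],210,130,370,250,5,"s31")
```

```text
t 51.35 pos [ 0.6133 -0.1829  0.0533] yaw 1.277 fix [ 0.0007  0.0001 -0.    ] q [-0.4   0.61  1.59 -0.    0.95 -0.1 ] F [-3.6 -5.1 -0.5] w 0.103
```

View pics/s31.png

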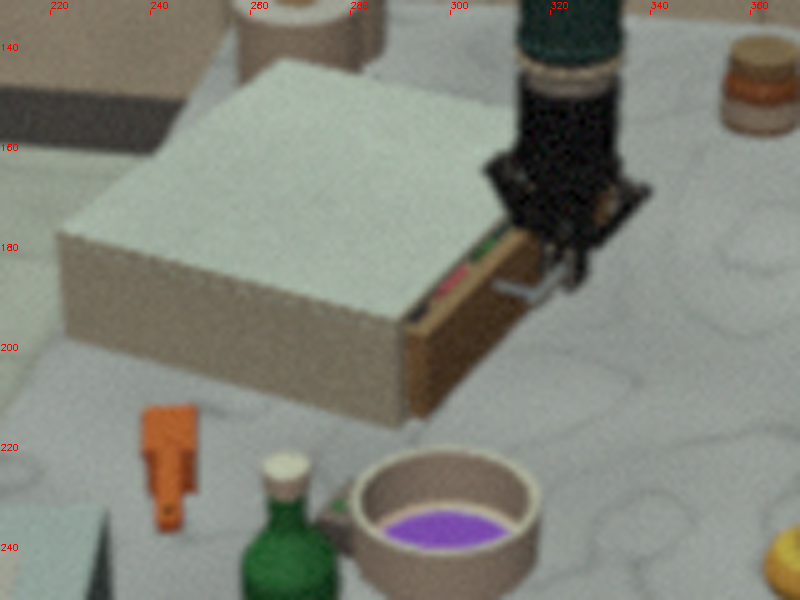

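Request:
{"name": "drive_tool", "arguments": {
  "commands": [
    [[0.03, -0.009, 0], [0, 0, 0], 0],
    [[0.06, -0.018, 0], [0, 0, 0], 0],
    [[0.09, -0.027, 0], [0, 0, 0], 0],
    [[0.12, -0.036, 0], [0, 0, 0], 0],
    [[0.14, -0.042, 0], [0, 0, 0], 0]
  ]
}}

```text
clock: 51.95
tool_pos: [0.6204, -0.1851, 0.0531]
ee_rot: [0.803, 0.596, -0.005, -0.004]
contact_force: [-24.9, 0.4, 22.4]
gripper_width: 0.1
```

Request:
{"name": "drive_tool", "arguments": {
  "commands": [
    [[0.03, -0.009, 0], [0, 0, 0], 0],
    [[0.06, -0.018, 0], [0, 0, 0], 0],
    [[0.09, -0.027, 0], [0, 0, 0], 0],
    [[0.1, -0.03, 0], [0, 0, 0], 0]
  ]
}}

```text
clock: 52.35
tool_pos: [0.6202, -0.1851, 0.0531]
ee_rot: [0.802, 0.597, -0.012, -0.012]
contact_force: [-29.4, 2.3, 27.9]
gripper_width: 0.103
```

Request:
{"name": "drive_tool", "arguments": {
  "commands": [
    [[0, 0, 0], [0, 0, 0], 0],
    [[0, 0, 0], [0, 0, 0], 33],
    [[0, 0, 0], [0, 0, 0], 33],
    [[0, 0, 0.5], [0, 0, 0], 33],
    [[0, 0, 1], [0, 0, 0], 33]
  ]
}}

```text
clock: 52.85
tool_pos: [0.62, -0.1841, 0.1524]
ee_rot: [0.802, 0.597, -0.012, -0.014]
contact_force: [1.6, 0.4, 0.3]
gripper_width: 0.331
```

Request:
{"name": "drive_tool", "arguments": {
  "commands": [
    [[0, 0, 0.3], [0, 0, 0], 33],
    [[-0.3, 0.5, 0.8], [0, 0, 0], 33],
    [[-0.6, 1, 1], [0, 0, 0], 33],
    [[-0.6, 1, 1], [0, 0, 0], 33]
  ]
}}

```text
clock: 53.25
tool_pos: [0.5604, -0.0822, 0.2544]
ee_rot: [0.802, 0.597, -0.01, -0.013]
contact_force: [0.5, -0.4, -0.1]
gripper_width: 0.323
```

Run:
```python
from h import *
r.camera("scene");st()
c=cam("wrist");save(c["pixels"],"w32")
a=lambda p,z:toD(unp(c,p,z)).tolist()
s=cam("side");crop(s["pixels"],210,130,370,250,5,"s32")
s=cam("scene");crop(s["pixels"],190,130,430,280,3,"sc32")
```

```text
t 53.3 pos [ 0.5583 -0.0782  0.2565] yaw 1.281 fix [-0.0017 -0.0051 -0.    ] q [-0.26  0.3   1.53  0.    1.34  0.03] F [-3.8  3.6  1. ] w 0.329
```

View pics/s32.png

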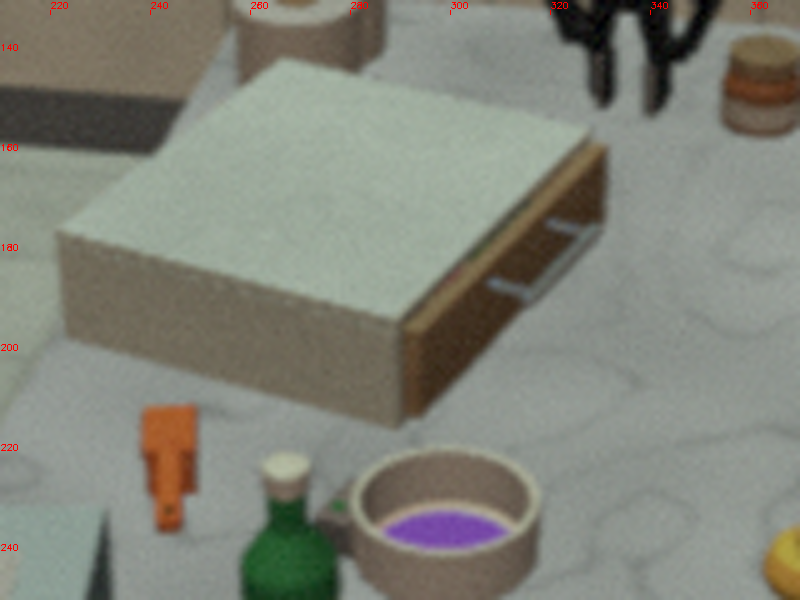

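View pics/w32.png

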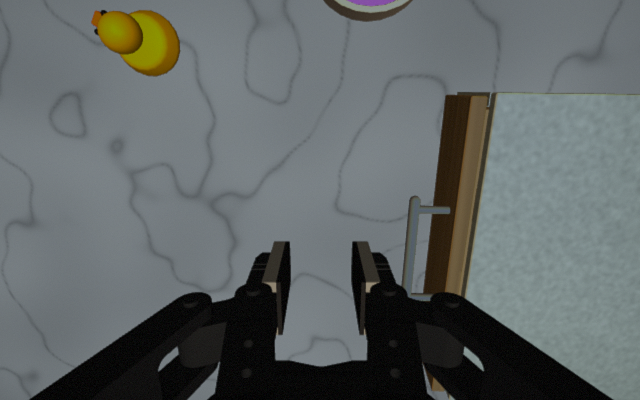

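View pics/sc32.png

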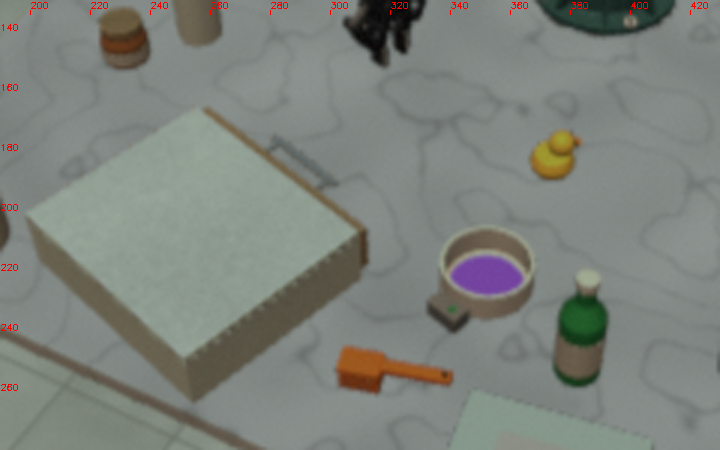

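Run:
```python
from h import *
r.camera("scene");c=cam("wrist");st();save(c["pixels"],"w33")
import numpy as np
f=lambda p,z:((unp(c,p,z)[:,:2]-UF)@u).round(4)
print("bar u",f([(415,200),(409,270)],.067),"unit edge u",f([(495,97),(478,200)],.095),"panel top inner",f([(489,100)],.086))
```

```text
t 53.55 pos [ 0.5609 -0.0846  0.252 ] yaw 1.279 fix [-0.0012 -0.0055  0.    ] q [-0.27  0.31  1.53 -0.    1.34  0.02] F [ 0.5 -0.4 -0.6] w 0.33
bar u [-0.047 -0.047] unit edge u [0.0042 0.0024] panel top inner [0.0035]
```

View pics/w33.png

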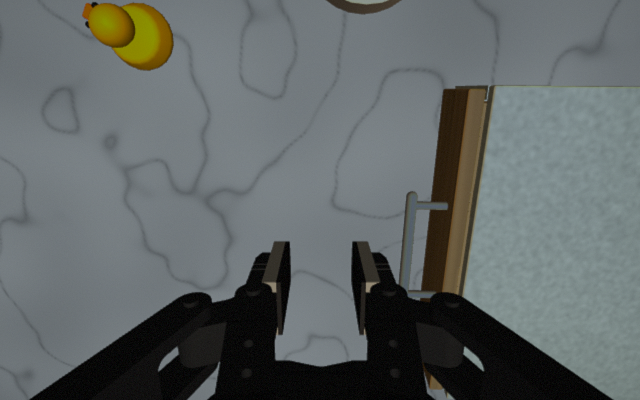

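```bash
python3 -c "
from plant import r
print(r.finish_job(), r.get_obs()['clock'])"
```

```text
the job is handed in; nothing more can be done
the job is handed in; nothing more can be done
```

The job is handed in at about 54 s of the 210 s allowed. All five bath things are in the drawer, and it is shut.

- **Drawer contents:** I put the soap case in first, then the cream pot. The navy, pink and green brushes followed, each set down bristles down. A view just before closing showed all five upright and clear of each other, but I could not see inside once it was shut.
- **Dips:** Each brush was held about 27 mm below the rim and near the bowl centre for about 1 s, in the order navy, pink, green. The gripper stayed closed on each brush throughout.
- **Drawer shut:** The handle travelled about 189.5 mm from the open stop to the closed stop. After release, the handle stood about 50 mm in front of the unit's edge, against the roughly 53 mm I expected when shut. The cameras were good to a few millimetres.
- **Everything else:** In the last pictures the duck, shampoo bottle and orange look-alike stood where they had been. The tumbler and perfume were last seen unmoved before the green brush was picked up. I saw none of the five things knocked aside.

Early on, the scene and wrist cameras disagreed by up to about 1 cm on where the soap case lay. I went by the wrist camera, and the grasp worked first time.

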